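Pack the dressing pots and bolt the transport box

TASK

Get the used steelware ready for the sterilising department: set every steel pot and mug on the trolley upright on the floor of the white transport box, one to a bay, without dropping them in. Then, with the bolt drawn fully back, lay the blue cover on the box so that it sits down level in the mouth with a tongue at the bolt, and slide the bolt fully home into its keeper over that tongue. Leave the bottles, carton and jars where they stand, and do not drop the cover on.

Things in the scene. Friction and masses are not known exactly. Their poses are not given: they have to be found in the camera images.
- box: white transport box, fixed, 192 x 192 mm, 105 mm high, walls and floor 6 mm, open on top. A cross of 4 mm dividers (50 mm high) makes four bays of 88 x 88 mm. Origin: centre of the underside; -x is its front, with the bolt, two steel guide straps and a brass keeper (they reach 30 mm out from the wall and 131 mm up).
- bolt (a joint): barrel bolt on the box front, m: 0 = fully drawn back (clear of the tongue), 0.056 = fully home in the keeper; grows towards the box -y. A 12 mm round steel bar along the box y axis, axis 120 mm above the table, 18 mm in front of the wall; home, it passes 3 mm above the seated cover tongue. Starts mostly or fully thrown. About 3 N to slide.
- bolt_knob (a point): centre of the top of the bolt's red upright knob, a 14 mm thick, 36 mm tall stem standing on the bolt, top 162 mm above the table; moves with the bolt. The guide straps beside it are 131 mm high.
- keeper (a point): centre of the brass keeper, on the bolt's axis; fixed on the box
- bay0 (a point): centre of the floor of the box's front +y bay (88 x 88 mm), 6 mm above the table; axes as the box
- bay1 (a point): centre of the floor of the box's front -y bay (88 x 88 mm), 6 mm above the table; axes as the box
- bay2 (a point): centre of the floor of the box's rear +y bay (88 x 88 mm), 6 mm above the table; axes as the box
- bay3 (a point): centre of the floor of the box's rear -y bay (88 x 88 mm), 6 mm above the table; axes as the box
- cover: blue cover, 0.35 kg: plate 196 x 196 x 6 mm on an 8 mm deep ridge (172 mm square; box mouth 180). 26 mm wide tongues stand out 28 mm on -x at y -45 mm and on +x at y +45 mm; fits either way round. White arched handle: 12 mm bar along y, 84 mm long, centre line at z 54 mm. Origin: centre of the ridge underside, 97 mm above the box underside when seated.
- pot0: steel dressing pot, loose, 60 mm diameter, body 50 mm high, wall 3 mm, with a rigid upright arched bail handle (round bar 10 mm thick, level top part 30 mm long along the pot's y axis, its centre line 81 mm above the underside, highest point 86 mm). Origin: centre of the underside, z up. May be absent.
- pot1: steel dressing pot, loose, 60 mm diameter, body 50 mm high, wall 3 mm, with a rigid upright arched bail handle (round bar 10 mm thick, level top part 30 mm long along the pot's y axis, its centre line 81 mm above the underside, highest point 86 mm). Origin: centre of the underside, z up. May be absent.
- pot2: steel dressing pot, loose, 60 mm diameter, body 50 mm high, wall 3 mm, with a rigid upright arched bail handle (round bar 10 mm thick, level top part 30 mm long along the pot's y axis, its centre line 81 mm above the underside, highest point 86 mm). Origin: centre of the underside, z up. May be absent.
- mug0: steel mug, loose, 50 mm diameter, 72 mm high, wall 3 mm. Side handle on its +y side: a 10 mm round bar level from the wall to 46 mm from the axis, centre line 62 mm above the underside, then down to 20 mm height and back; outermost point 51 mm from the axis. Pinch from above at y = 38 mm, z = 62 mm. Origin: centre of the underside, z up. May be absent.
- mug1: steel mug, loose, 50 mm diameter, 72 mm high, wall 3 mm. Side handle on its +y side: a 10 mm round bar level from the wall to 46 mm from the axis, centre line 62 mm above the underside, then down to 20 mm height and back; outermost point 51 mm from the axis. Pinch from above at y = 38 mm, z = 62 mm. Origin: centre of the underside, z up. May be absent.
- bottle_brown: bystander: brown glass bottle with red cap, 48 mm diameter, 100 mm high, origin centre of underside
- bottle_green: bystander: green glass bottle with red cap, 48 mm diameter, 105 mm high, origin centre of underside
- carton: bystander: blue swab carton 70 x 90 x 45 mm, origin centre of underside
- jar: bystander: white jar with steel cap, 60 mm diameter, 75 mm high, origin centre of underside
- forceps_jar: bystander: steel forceps jar, 56 mm diameter, 85 mm high with instruments up to 160 mm, origin centre of underside
Mind the look-alikes: they are no part of the job. Leave any yellow look-alike of the pot1 alone.

How it is judged:
By the outcome, as a careful person would: the job done as asked, in the order asked, and still so for the second after the job is handed in, with the robot touching nothing.
Of pot0, pot1, pot2, mug0, mug1 only 3 to 4 are there at a start; the rules pass over those that are not, and their reading is None.
At some moment in a run one of pot0, pot1, pot2, mug0, mug1, cover may be knocked a few centimetres aside while the robot is not near it.
It also fails if it takes over 210 s, if anything falls off the work surface, if the arm or the gripper's body presses on something with over 40 N, if the wrist force passes 120 N, or if a joint passes its speed limit or range.

ROBOT

A 6-joint arm with a two-finger parallel gripper is mounted at the origin on the work surface. World frame = base frame: x ahead of the robot, y to its left, z up, the work surface at z = 0. Lengths are in m, angles in rad, forces in N, time in s.
With the tool pointing down it reaches from about 0.425 to 0.95 m from the base axis. Payload 14.7 kg.
Tool frame: the origin (TCP) lies midway between the tips of the shut fingers; the grasp point (between the pads) lies behind it (robot.hold_point_z is the y of the grasp point in the tool frame, in m); y points along the fingers, z is the direction in which the jaws open and shut, and the axes are right-handed (so a half turn about y gives the same grasp; the last joint's range is limited). The gripper opens to 85 mm and grips with 20 to 120 N. Pads are 22 mm wide; open, the fingers measure 114 mm over their backs; the gripper's body (76 mm by 85 mm) begins 54 mm behind the grasp point. The pads swing forward as they close: fully open they stand 13 mm farther back than shut.
Start: joints at [1.271, 0.48, 1.596, -0, 1.065, -0.047], TCP at [0.163, 0.629, 0.231] pointing down, gripper open.
Joint ranges: [-2.75, 2.75], [-0.82, 2.05], [0.23, 2.67], [-1.56, 4.7], [0.09, 2.69], [-2.92, 2.92]. Speed limits (rad/s): [1.89, 1.89, 2.39, 3.01, 3.01, 3.01].

INTERFACE

Orientations are given as a rotation vector (axis times angle).
In Python, from rig import robot gives the robot as it stands.
- The arm moves only by the tool move_arm, never from a script. Its argument "targets" is a list of rows, each a list of 3 entries, a list of its own where there are three numbers: the opening, from 0 (shut) to 1 (fully open), then the shift along the tool's x, y, z in m, then the turn about the tool's y in rad. A call has 1 to 12 rows; each row shifts and turns the commanded pose from where the row before left it, along the tool's axes as they then stand; what a row does not reach is not made up. A row lasts 1/8 s, in which the tool goes at most 62.5 mm and 10.7 degrees, less where a joint would pass 70% of its speed; a pose out of reach is approached as far as the arm can. A call is refused whole if a number of a shift passes 0.0625 or a number of a turn 0.188, either way. A call with a gripper value outside its range is refused whole. The fingers move at their own pace and stop on an object; "squeeze" is the grip in N (left out, the last holds). Time passes only in rows, so rows that do not move let the fingers close. It gives the time, the measured TCP pose, the force and the opening at its end, in the units of the state.
- robot.observe(): the state, without advancing time (a new reading comes with each control period).
- robot.get_image(name): name is "scene" or "top" or "wrist"; returns the picture (384x512x3 uint8, blue, green, red); there is no depth.
- robot.get_calibration(name): a dict with "camera_matrix" (3x3 intrinsics, pixels), "R" (3x3) and "t" (3): a world point X has camera coordinates R X + t; the wrist camera has in their place "hand_eye" (4x4, takes a point from camera to tool coordinates, whose origin is the TCP and whose axes are the tool frame's). Camera axes: x right, y down, z forward; pixel columns grow to the right and rows downward; lengths in m; the calibration is good to about 2 mm. A picture is of the moment at which its call begins: read the wrist's pose just before it. get_calibration takes no time and is no camera call.
- robot.close_job(): hands the job in, once; it reports no verdict.
The state is a dict: "time_s": time; "q": joint angles; "qvel": joint speeds; "joint_torque": joint torques, N m; "tcp_pos": TCP position; "tool_rot": TCP orientation; "contact_force": force on the tool from outside, world axes, zero at the start; "torque": the same for the moment, N m; "opening": opening from 0.0 (shut) to 1.0 (fully open).
Only numpy, scipy, OpenCV 4.12 (cv2) and the standard library are available. Lean on these libraries where they do the work, as an engineer would, in place of code of your own. Each camera call takes 0.05 s, during which the arm holds its last target.

## Working session

There is one attempt and no reset: what is moved stays moved. The work goes in short steps, Python scripts to look and compute and a tool call to move; the robot and the scene stay as the last step left them, time stands still between calls to the robot, and variables do not carry over. Pictures are saved under pics/ and viewed, and the job is handed in when it is done.

Besides the shell and the picture viewer there is one more tool, called after "Call:" as a command line: name --argument value ..., lists and objects as JSON in quotes. move_arm: Moves the arm, as the interface text tells. Its arguments: {"type":"object","properties":{"targets":{"type":"array"},"squeeze":{"type":"number"}},"required":["targets"]}

```bash
ls -la; mkdir -p pics; python3 - <<'E'
from rig import robot
import cv2,json
s=robot.observe();print(s, robot.hold_point_z)
for n in("scene","top","wrist"):
    print(n,robot.get_calibration(n))
for n in("scene","top"):
    cv2.imwrite(f"pics/{n}0.png",robot.get_image(n))
E
```

```text
total 12
drwxr-xr-x  3 agent agent 4096 Dec  6 16:42 .
drwxr-xr-x 23 root  root  4096 Dec  6 16:42 ..
drwxr-xr-x  2 agent agent 4096 Dec  6 16:42 pics
{'time_s': 0.0, 'q': array([ 1.27140392e+00,  4.80807141e-01,  1.59689490e+00, -1.80670025e-05,
        1.06507551e+00, -4.65926870e-02]), 'qvel': array([-1.63941062e-03, -8.82465187e-04,  1.78976376e-05, -1.83042286e-03,
        1.93242099e-04,  4.46720198e-04]), 'joint_torque': array([-4.25817401e-03, -9.50638890e+01, -4.30181086e+01, -4.68893977e-04,
        1.24029291e-02, -4.02568048e-05]), 'tcp_pos': array([0.16243317, 0.62894754, 0.23068057]), 'tool_rot': array([-1.56284242,  0.19862619, -0.19832957]), 'contact_force': array([ 0.67042729, -0.25325275, -0.28984622]), 'torque': array([-0.02795863, -0.03608633, -0.03066504]), 'opening': 1.0031236892247513} -0.0187
scene {'camera_matrix': array([[376.38645147,   0.        , 253.64758582],
       [  0.        , 376.38645147, 191.36208497],
       [  0.        ,   0.        ,   1.        ]]), 'R': array([[ 7.60523611e-01,  6.49310207e-01,  3.02015937e-04],
       [ 5.41668844e-01, -6.
[... 357 characters left out ...]
6667, -0.01379035],
       [-0.99376708,  0.03090979, -0.10710543],
       [ 0.10747457,  0.01053399, -0.99415203]]), 't': array([0.07996381, 0.64647349, 1.69621671])}
wrist {'camera_matrix': array([[310.15867061,   0.        , 263.07440676],
       [  0.        , 310.15867061, 186.12130041],
       [  0.        ,   0.        ,   1.        ]]), 'hand_eye': array([[ 3.18807423e-04,  9.55765619e-01,  2.94129188e-01,
        -7.56873918e-02],
       [ 4.96453807e-04, -2.94129318e-01,  9.55765504e-01,
        -1.42305164e-01],
       [ 9.99999826e-01, -1.58683582e-04, -5.68264091e-04,
        -2.26619988e-04],
       [ 0.00000000e+00,  0.00000000e+00,  0.00000000e+00,
         1.00000000e+00]])}
```

View pics/scene0.png

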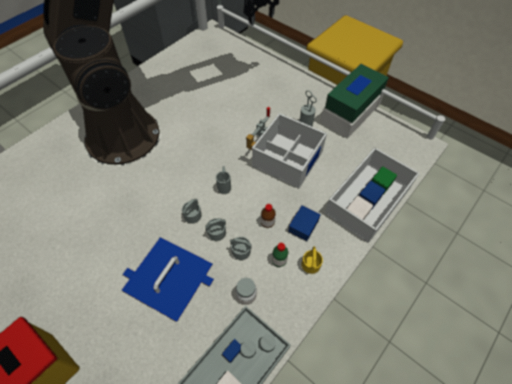

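View pics/top0.png

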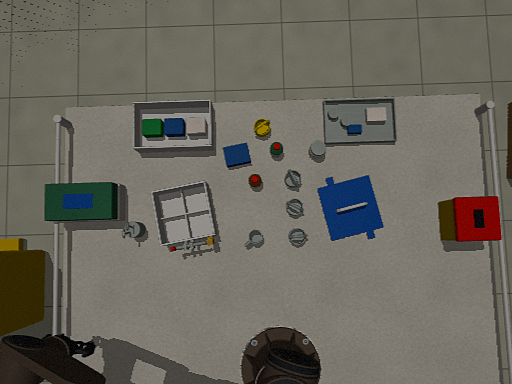

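```bash
cat > h.py <<'E'
import numpy as np, cv2
from rig import robot
from scipy.spatial.transform import Rotation as Rn
def cal(n,s=None):
    c=robot.get_calibration(n);K=c["camera_matrix"]
    if n!="wrist": return K,c["R"],c["t"]
    s=s or robot.observe()
    T=np.eye(4);T[:3,:3]=Rn.from_rotvec(s["tool_rot"]).as_matrix();T[:3,3]=s["tcp_pos"]
    T=np.linalg.inv(T@c["hand_eye"]);return K,T[:3,:3],T[:3,3]
def px2w(n,uv,z,C=None):
    K,R,t=C or cal(n)
    d=R.T@np.linalg.solve(K,np.array([uv[0],uv[1],1.]));o=-R.T@t
    return o+d*(z-o[2])/d[2]
def w2px(n,X,C=None):
    K,R,t=C or cal(n)
    p=K@(R@np.asarray(X,float)+t);return p[:2]/p[2]
def crop(n,name,x0,y0,x1,y1,k,img=None):
    img=robot.get_image(n) if img is None else img
    c=cv2.resize(img[y0:y1,x0:x1],None,fx=k,fy=k,interpolation=cv2.INTER_CUBIC)
    cv2.imwrite(f"pics/{name}.png",c);return img
def tri(uvt,uvs):
    A=[];b=[]
    for n,uv in(("top",uvt),("scene",uvs)):
        K,R,t=cal(n);P=K@np.c_[R,t]
        for i in(0,1):
            r=uv[i]*P[2]-P[i];A.append(r[:3]);b.append(-r[3])
    return np.linalg.lstsq(np.array(A),np.array(b),rcond=None)[0]
E
python3 - <<'E'
from h import *
i=cv2.imread("pics/top0.png")
crop("top","t1",110,140,240,270,5,i)  # box
crop("top","t2",225,100,405,260,4,i)
i=cv2.imread("pics/scene0.png")
crop("scene","s1",160,80,340,280,3,i)
E
```

```text
(no output)
```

View pics/t1.png

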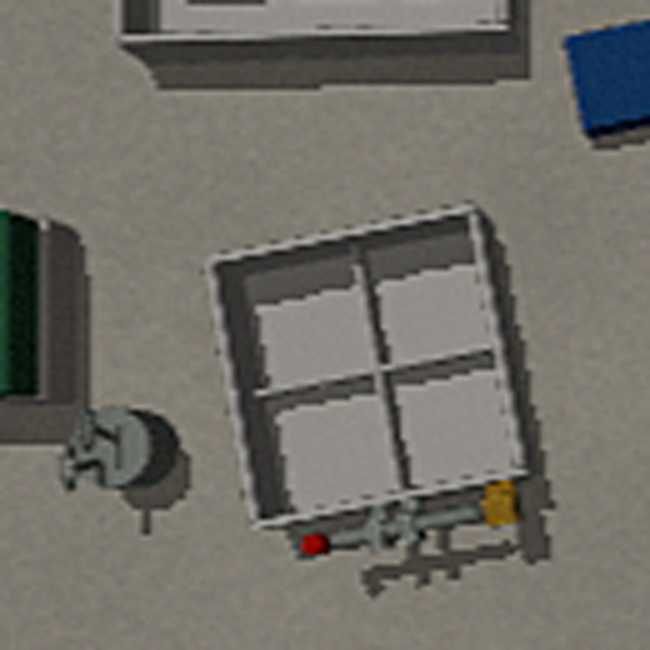

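View pics/t2.png

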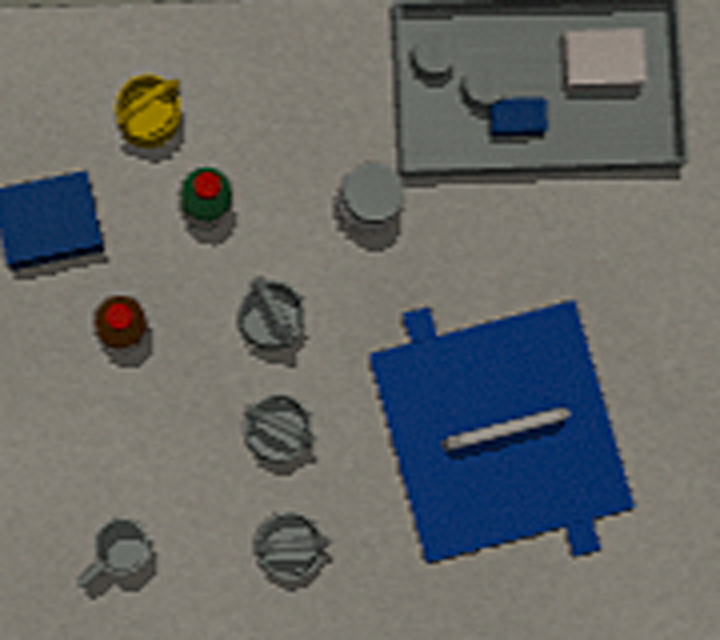

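View pics/s1.png

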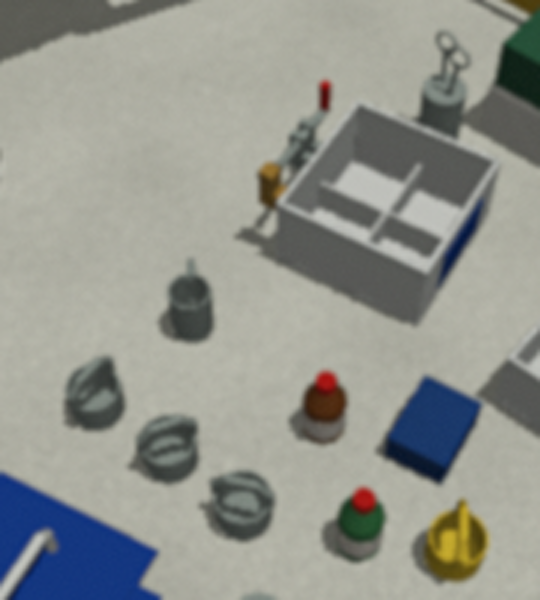

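```bash
python3 - <<'E'
from h import *
np.set_printoptions(precision=4,suppress=True)
def T(X,Y,x0,y0,k): return (x0+(X+.5)/k-.5,y0+(Y+.5)/k-.5)
b=[T(*p,110,140,5) for p in((211,260),(475,208),(525,470),(258,525))]
c=[px2w("top",p,.105) for p in b]
for x in c: print(x)
c=np.array(c);print("centre",c.mean(0),[np.linalg.norm(c[i]-c[i-1]) for i in range(4)])
print("yaw",[np.arctan2(*(c[i]-c[j])[[1,0]]) for i,j in((0,3),(1,2))],[np.arctan2(*(c[i]-c[j])[[1,0]])-np.pi/2 for i,j in((0,1),(3,2))])
S=lambda X,Y:T(X,Y,160,80,3)
# scene rim corners
for t,s in(((475,208),(430,268)),((258,525),(362,106)),((211,260),(497,165)),((525,470),(280,207)),((314,544),(325,86))):
    print(tri(T(*t,110,140,5),S(*s)))
print("knob top z162",px2w("top",T(314,541,110,140,5),.162))
print("keeper",px2w("top",T(500,500,110,140,5),.13))
q=lambda X,Y:T(X,Y,225,100,4)
for n,p in dict(pA=((257,284),(293,343)),pB=((254,410),(308,447)),pC=((262,552),(324,547))).items():
    a,bb=[px2w("top",q(*x),.081) for x in p];print(n,a,bb)
E
```

```text
[0.6277 0.428  0.105 ]
[0.6583 0.244  0.105 ]
[0.4764 0.2129 0.105 ]
[0.4443 0.3968 0.105 ]
centre [0.5517 0.3204 0.105 ] [np.float64(0.1860790560772014), np.float64(0.1865271523924077), np.float64(0.18461441464132997), np.float64(0.18668220913701075)]
yaw [np.float64(0.16863905970080767), np.float64(0.16947885485562894)] [np.float64(0.16472622626764588), np.float64(0.17257548525302635)]
[0.6594 0.2449 0.1105]
[0.4456 0.3999 0.0964]
[0.6281 0.4294 0.0975]
[0.4766 0.2137 0.0996]
[0.4313 0.348  0.1592]
knob top z162 [0.4333 0.3475 0.162 ]
keeper [0.4565 0.2276 0.13  ]
pA [ 0.6894 -0.0508  0.081 ] [ 0.6362 -0.0805  0.081 ]
pB [ 0.5784 -0.0442  0.081 ] [ 0.5447 -0.09    0.081 ]
pC [ 0.4549 -0.0466  0.081 ] [ 0.4576 -0.1005  0.081 ]
```

```bash
cat >> h.py <<'E'
np.set_printoptions(precision=4,suppress=True)
def state():
    s=robot.observe();R=Rn.from_rotvec(s["tool_rot"]).as_matrix()
    return s,R
def to(target,yaw_jaw=None):
    """print tool-frame shift to bring TCP to target, and turn to bring jaw axis (tool z) to yaw"""
    s,R=state();d=np.asarray(target,float)-s["tcp_pos"]
    jy=np.arctan2(R[1,2],R[0,2])
    print("t",round(s["time_s"],2),"tcp",s["tcp_pos"],"jaw yaw",round(jy,4),"q",s["q"],"F",s["contact_force"],"op",round(s["opening"],3))
    print("tool x axis",R[:,0],"tool y",R[:,1])
    print("world d",d,"tool d",R.T@d,"norm",np.linalg.norm(d))
    if yaw_jaw is not None:
        a=-(yaw_jaw-jy) # about tool y = down
        a=(a+np.pi/2)%np.pi-np.pi/2
        print("turn",a, "rows>=",abs(a)/.18)
E
python3 - <<'E'
from h import *
to((.45,.3,.35),0.169)
E
```

```text
t 0.1 tcp [0.1625 0.629  0.2307] jaw yaw 1.318 q [ 1.2714  0.4808  1.5968  0.      1.0651 -0.0466] F [-0.7803 -0.4581 -0.3202] op 1.001
tool x axis [ 0.9682 -0.2501 -0.0001] tool y [-0.0003 -0.001  -1.    ]
world d [ 0.2875 -0.329   0.1193] tool d [ 0.3607 -0.119  -0.2467] norm 0.4529308339138843
turn 1.1489650208103934 rows>= 6.383139004502186
```

Call:
move_arm --targets '[[1,[0.02,-0.02,-0.015],0],[1,[0.04,-0.012,-0.028],0],[1,[0.045,-0.012,-0.03],0],[1,[0.045,-0.012,-0.03],0],[1,[0.045,-0.012,-0.03],0],[1,[0.045,-0.012,-0.03],0],[1,[0.045,-0.01,-0.03],0],[1,[0.045,-0.01,-0.03],0],[1,[0.03,0,-0.022],0],[1,[0,0,0],0]]' --squeeze 40

```text
time_s: 1.35
tcp_pos: [0.4512, 0.3001, 0.3311]
tool_rot: [-1.562, 0.201, -0.201]
contact_force: [-0.7, 0.4, -1.1]
opening: 1.001
```

```bash
python3 - <<'E'
from h import *
s,_=state(); i=robot.get_image("wrist"); cv2.imwrite("pics/w1raw.png",i); np.save("w1.npy",dict(tcp_pos=s["tcp_pos"],tool_rot=s["tool_rot"]),allow_pickle=True)
print(s["tcp_pos"],s["qvel"])
cv2.imwrite("pics/w1.png",cv2.resize(i,None,fx=1.5,fy=1.5,interpolation=cv2.INTER_CUBIC))
E
```

```text
[0.4512 0.3001 0.3311] [ 0.05   -0.0022  0.0097  0.0149  0.0019  0.0369]
```

View pics/w1.png

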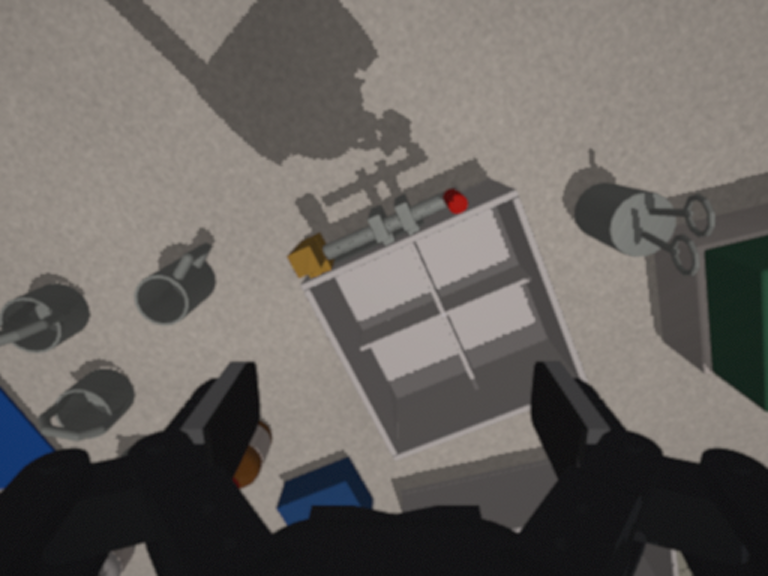

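```bash
python3 - <<'E'
from h import *
i=cv2.imread("pics/w1raw.png")
crop("w","w1a",180,110,400,310,3.6,i)
E
```

```text
(no output)
```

View pics/w1a.png

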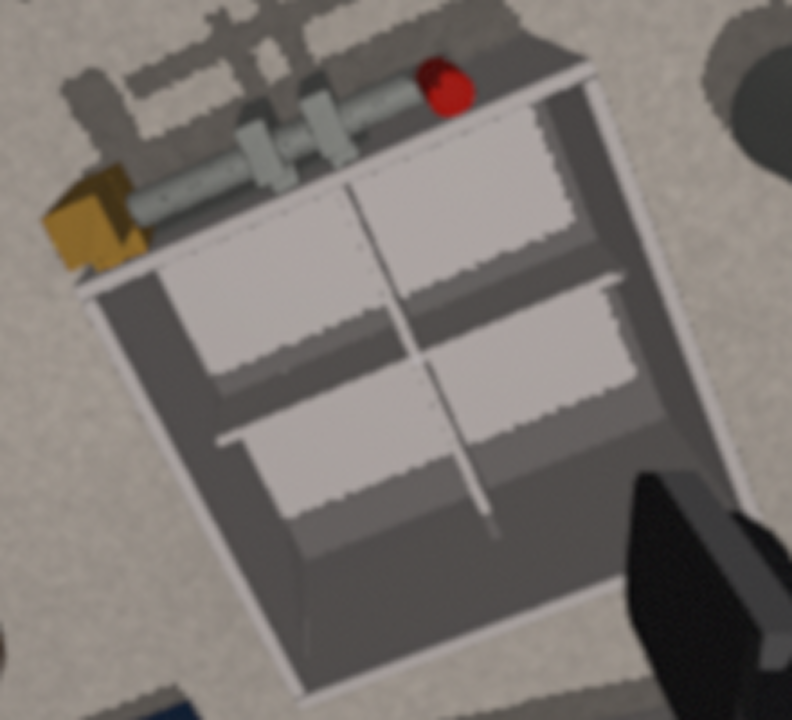

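```bash
python3 - <<'E'
from h import *
s=np.load("w1.npy",allow_pickle=True).item();C=cal("wrist",s)
P=lambda X,Y,z:px2w("w",(180+(X+.5)/3.6-.5,110+(Y+.5)/3.6-.5),z,C)
a,b,c=P(595,64,.105),P(78,290,.105),P(303,699,.105)
print(a,b,c,np.linalg.norm(a-b),np.linalg.norm(b-c))
print("centre",(a+c)/2,"cross",P(417,357,.056),"knob",P(450,91,.162))
print("yaw",np.arctan2(*(a-b)[[1,0]])-np.pi/2,np.arctan2(*(c-b)[[1,0]]))
B=np.array([.5517,.3204]);y=.169
R=np.array([[np.cos(y),-np.sin(y)],[np.sin(y),np.cos(y)]])
for p in(a,b,c,P(450,91,.162),P(95,240,.128)):print(R.T@(p[:2]-B))
E
```

```text
[0.4421 0.4013 0.105 ] [0.4731 0.2141 0.105 ] [0.6554 0.2471 0.105 ] 0.18973185217698837 0.1852110423354607
centre [0.5487 0.3242 0.105 ] cross [0.547  0.3226 0.056 ] knob [0.4292 0.3483 0.162 ]
yaw 0.16449558171953838 0.17922423213388083
[-0.0945  0.0982]
[-0.0953 -0.0916]
[ 0.0899 -0.0897]
[-0.116   0.0481]
[-0.1128 -0.0713]
```

Call:
move_arm --targets '[[1,[0.006,0,-0.025],0],[1,[0.012,0,-0.047],0],[1,[0.012,0,-0.048],0],[1,[0.012,0,-0.048],0],[1,[0.012,0,-0.048],0],[1,[0.012,0,-0.048],0],[1,[0.01,0,-0.036],0],[1,[0.004,0,-0.01],0],[1,[0,0,0],0]]'

```text
time_s: 2.52
tcp_pos: [0.4497, -0.0176, 0.3312]
tool_rot: [-1.561, 0.199, -0.199]
contact_force: [-0.1, 0.5, -0.6]
opening: 0.996
```

```bash
cat >> h.py <<'E'
def shot(name,k=1.5):
    s,_=state();s=dict(tcp_pos=s["tcp_pos"],tool_rot=s["tool_rot"])
    i=robot.get_image("wrist");cv2.imwrite(f"pics/{name}raw.png",i);np.save(name+".npy",s,allow_pickle=True)
    cv2.imwrite(f"pics/{name}.png",cv2.resize(i,None,fx=k,fy=k,interpolation=cv2.INTER_CUBIC));print(s["tcp_pos"])
def W(name,k=1.5,x0=0,y0=0):
    C=cal("wrist",np.load(name+".npy",allow_pickle=True).item())
    return lambda X,Y,z:px2w("w",(x0+(X+.5)/k-.5,y0+(Y+.5)/k-.5),z,C)
E
python3 - <<'E'
from h import *
shot("w2")
E
```

```text
[ 0.4497 -0.0176  0.3312]
```

View pics/w2.png

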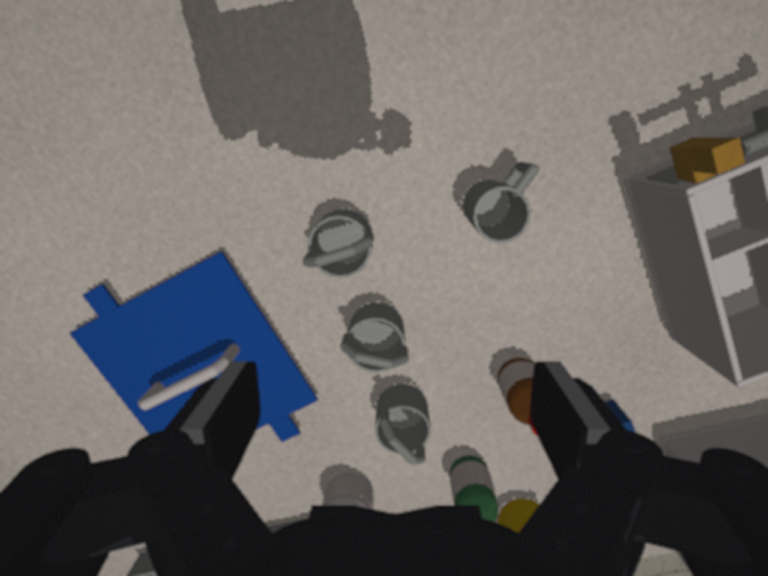

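```bash
python3 - <<'E'
from h import *
crop("w","w2a",195,100,375,310,3.5 if 0 else 2.8,cv2.imread("pics/w2raw.png"))
crop("w","w2a",195,95,375,225,4.4,cv2.imread("pics/w2raw.png"))
crop("w","w2b",215,190,345,315,4.4,cv2.imread("pics/w2raw.png"))
E
```

```text
(no output)
```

View pics/w2a.png

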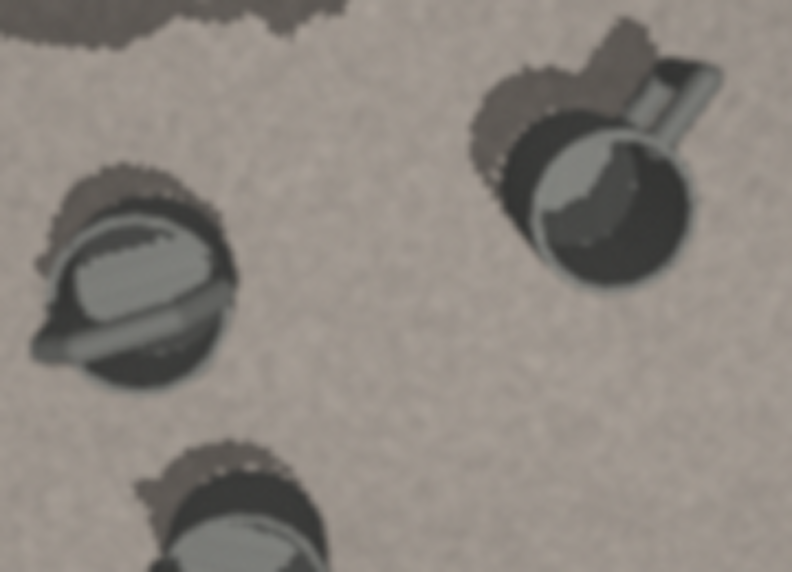

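View pics/w2b.png

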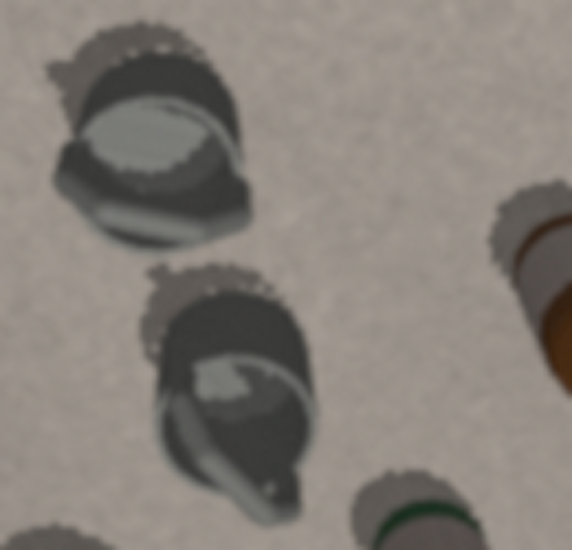

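```bash
cat >> h.py <<'E'
def overlay(raw,npy,pots,mugs,out,x0,y0,x1,y1,k,n="wrist"):
    C=cal("wrist",np.load(npy+".npy",allow_pickle=True).item()) if npy else cal(n)
    i=cv2.imread(raw);i=cv2.resize(i[y0:y1,x0:x1],None,fx=k,fy=k,interpolation=cv2.INTER_CUBIC)
    def dr(P,c,closed=False):
        q=np.array([w2px("w",p,C) for p in P]);q=(q-[x0,y0]+.5)*k-.5
        cv2.polylines(i,[np.round(q*8).astype(np.int32)],closed,c,1,cv2.LINE_AA,3)
    def obj(x,y,a,L):
        c,s=np.cos(a),np.sin(a);return [(x+c*p[0]-s*p[1],y+s*p[0]+c*p[1],p[2]) for p in L]
    th=np.linspace(0,2*np.pi,40)
    for x,y,a in pots:
        for z in(.0,.05):dr(obj(x,y,a,[(.03*np.cos(t),.03*np.sin(t),z) for t in th]),(0,255,255) if z else (255,128,0))
        for d in(-.005,.005):dr(obj(x,y,a,[(d,-.015,.081),(d,.015,.081)]),(0,0,255))
    for x,y,a in mugs:
        for z in(.0,.072):dr(obj(x,y,a,[(.025*np.cos(t),.025*np.sin(t),z) for t in th]),(0,255,255) if z else (255,128,0))
        for d in(-.005,.005):dr(obj(x,y,a,[(d,.025,.062),(d,.046,.062),(d,.046,.02)]),(0,0,255))
    cv2.imwrite(f"pics/{out}.png",i)
E
python3 - <<'E'
from h import *
a=W("w2",4.4,195,95);b=W("w2",4.4,215,190)
pc=a(140,302,.05);pb=b(161,172,.05);pa=b(238,425,.05);m=a(613,210,.072)
print(pc,pb,pa,m)
l,r=a(45,345,.05),a(230,290,.05);yc=np.arctan2(*(l-r)[[1,0]])%np.pi
l,r=b(62,170,.05),b(247,205,.05);yb=np.arctan2(*(l-r)[[1,0]])%np.pi
l,r=b(180,405,.07),b(285,510,.07);ya=np.arctan2(*(l-r)[[1,0]])%np.pi
h=a(706,76,.062);ym=np.arctan2(*(h-m)[[1,0]])
print(yc,yb,ya,ym,np.linalg.norm((h-m)[:2]))
pots=[(*p[:2],y-np.pi/2) for p,y in((pc,yc),(pb,yb),(pa,ya))];mg=[(*m[:2],ym-np.pi/2)]
print(pots,mg)
overlay("pics/w2raw.png","w2",pots,mg,"o2",195,95,375,320,3)
i=cv2.imread("pics/top0.png");overlay("pics/top0.png",None,pots,mg,"o2t",235,160,315,260,6,"top")
E
```

```text
[ 0.4572 -0.0728  0.05  ] [ 0.5623 -0.0655  0.05  ] [ 0.6654 -0.0647  0.05  ] [0.4614 0.074  0.072 ]
1.61039942706017 1.1122067734975727 0.45564406918175493 2.2693964021333475 0.0465011226425057
[(np.float64(0.4572367732601289), np.float64(-0.07282488527841638), np.float64(0.03960310026527347)), (np.float64(0.5623082973976363), np.float64(-0.06547499613054257), np.float64(-0.45858955329732387)), (np.float64(0.6653978491276769), np.float64(-0.06468792309107864), np.float64(-1.1151522576131416))] [(np.float64(0.46141585508836347), np.float64(0.07398063482117259), np.float64(0.6986000753384509))]
```

View pics/o2.png

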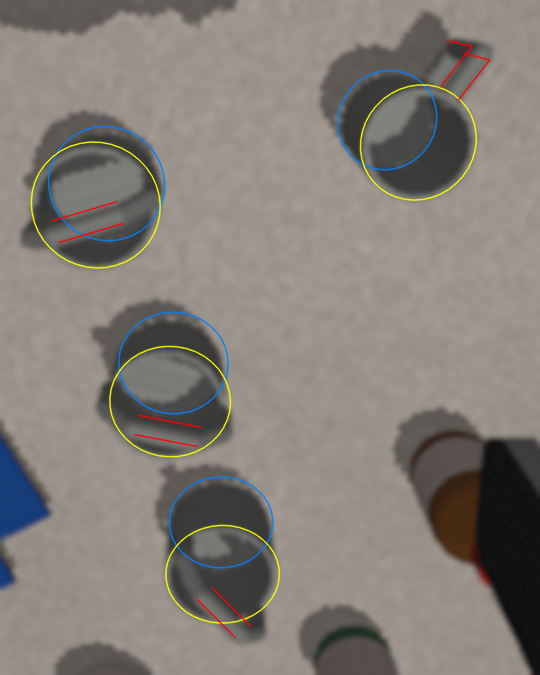

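View pics/o2t.png

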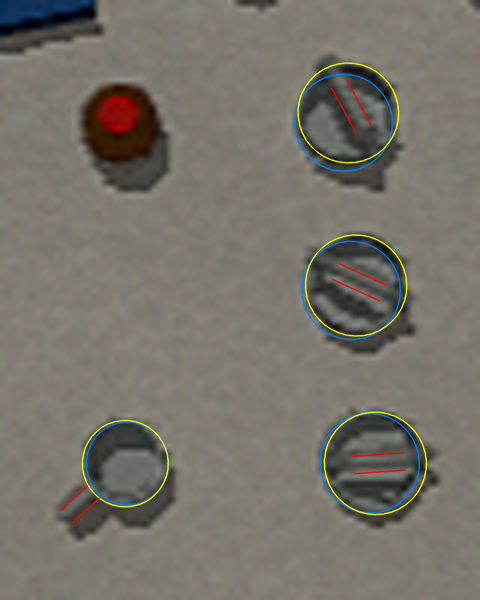

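Call:
move_arm --targets '[[0.7,[0,0.02,0],0.1826],[0.7,[0,0.02,0],0.1826],[0.7,[0,0.02,0],0.1826],[0.7,[0,0.02,0],0.1826],[0.7,[0,0.02,0],0.1826],[0.7,[0,0.02,0],0.1826],[0.7,[0,0.02,0],0.1826],[0.7,[0.027,0.02,0.003],0],[0.7,[0.027,0.01,0.003],0],[0.7,[0,0.0,0],0]]'

```text
time_s: 3.82
tcp_pos: [0.4579, -0.0715, 0.1605]
tool_rot: [-1.228, 1.181, -1.179]
contact_force: [0.3, 0.8, 0.5]
opening: 0.698
```

```bash
python3 - <<'E'
from h import *
to((.457,-.073,.062),.04)
shot("w3",1)
E
```

```text
t 3.83 tcp [ 0.4579 -0.0715  0.1605] jaw yaw 0.0397 q [-0.2203  0.3216  2.0845  0.0001  0.7367 -0.2601] F [0.2798 0.8055 0.5328] op 0.698
tool x axis [ 0.0397 -0.9992 -0.0004] tool y [-0.0012  0.0003 -1.    ]
world d [-0.0009 -0.0015 -0.0985] tool d [ 0.0015  0.0985 -0.0009] norm 0.09855932717705997
turn -0.0003054725612552378 rows>= 0.0016970697847513213
[ 0.4579 -0.0715  0.1605]
```

View pics/w3.png

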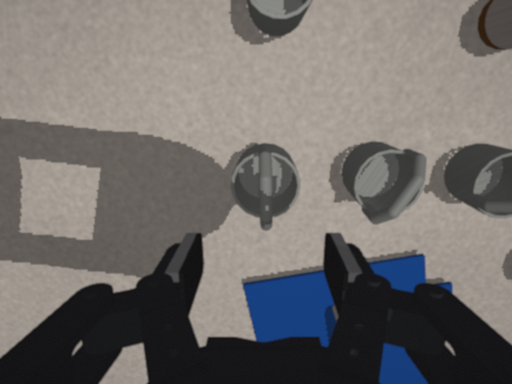

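Call:
move_arm --targets '[[0.7,[0.001,0.045,-0.001],0],[0.7,[0,0.035,0],0],[0.7,[0,0.0185,0],0],[0.7,[0,0,0],0],[0.02,[0,0,0],0],[0.02,[0,0,0],0],[0.02,[0,0,0],0],[0.02,[0,0,0],0],[0.02,[0,0,0],0],[0.02,[0,-0.005,0],0],[0.02,[0,-0.02,0],0],[0.02,[0,0,0],0]]' --squeeze 40

```text
time_s: 5.38
tcp_pos: [0.4576, -0.073, 0.0888]
tool_rot: [-1.227, 1.178, -1.181]
contact_force: [0.3, -0.1, -2.0]
opening: 0.097
```

Call:
move_arm --targets '[[0.02,[0,-0.04,0],-0.043],[0.02,[0,-0.055,0],-0.043],[0.02,[0,-0.045,0],-0.043],[0.02,[-0.023,-0.021,0.006],0],[0.02,[-0.047,0,0.0125],0],[0.02,[-0.047,0,0.0125],0],[0.02,[-0.047,0,0.0125],0],[0.02,[-0.047,0,0.0125],0],[0.02,[-0.047,0,0.0125],0],[0.02,[-0.047,0,0.0125],0],[0.02,[-0.047,0,0.0125],0],[0.02,[-0.047,0,0.0125],0]]'

```text
time_s: 6.88
tcp_pos: [0.4941, 0.3398, 0.2479]
tool_rot: [-1.285, 1.084, -1.084]
contact_force: [1.3, -0.3, -0.8]
opening: 0.097
```

Call:
move_arm --targets '[[0.02,[-0.021,0,0.006],0],[0.02,[0,0,0],0],[0.02,[0,0,0],0]]'

```text
time_s: 7.25
tcp_pos: [0.4965, 0.359, 0.2483]
tool_rot: [-1.285, 1.084, -1.084]
contact_force: [0.8, -0.3, -1.0]
opening: 0.099
```

```bash
python3 - <<'E'
from h import *
to((.497,.360,.068),.169)
shot("w4",1.5)
E
```

```text
t 7.25 tcp [0.4965 0.359  0.2483] jaw yaw 0.1685 q [ 0.5767  0.4123  1.6655 -0.0003  1.065   0.4083] F [ 0.8119 -0.3165 -0.9631] op 0.099
tool x axis [ 0.1677 -0.9858  0.0008] tool y [-0.0009 -0.0009 -1.    ]
world d [ 0.0005  0.001  -0.1803] tool d [-0.0011  0.1803  0.0008] norm 0.18030314169194486
turn -0.0004848671538897342 rows>= 0.0026937064104985238
[0.4965 0.359  0.2483]
```

View pics/w4.png

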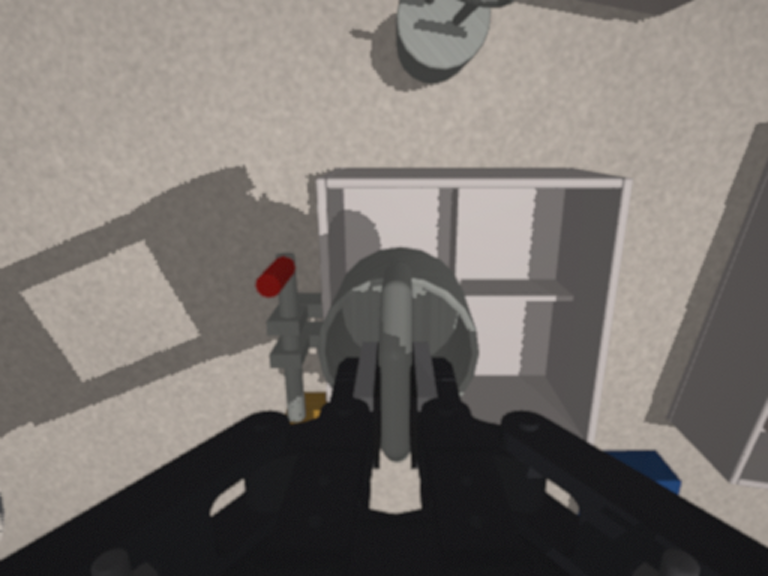

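```bash
python3 - <<'E'
from h import *
P=W("w4")
a,b=P(317,180,.105),P(630,180,.105)
print(a,b,np.linalg.norm(a-b),np.arctan2(*(b-a)[[1,0]]))
y=.169;R=np.array([[np.cos(y),-np.sin(y)],[np.sin(y),np.cos(y)]])
print((a+b)[:2]/2-R@[0,.096])
crop("w","w4a",200,100,430,310,3.4,cv2.imread("pics/w4raw.png"))
E
```

```text
[0.4411 0.3999 0.105 ] [0.6269 0.4315 0.105 ] 0.1885396183620056 0.16830684920583208
[0.5501 0.3211]
```

View pics/w4a.png

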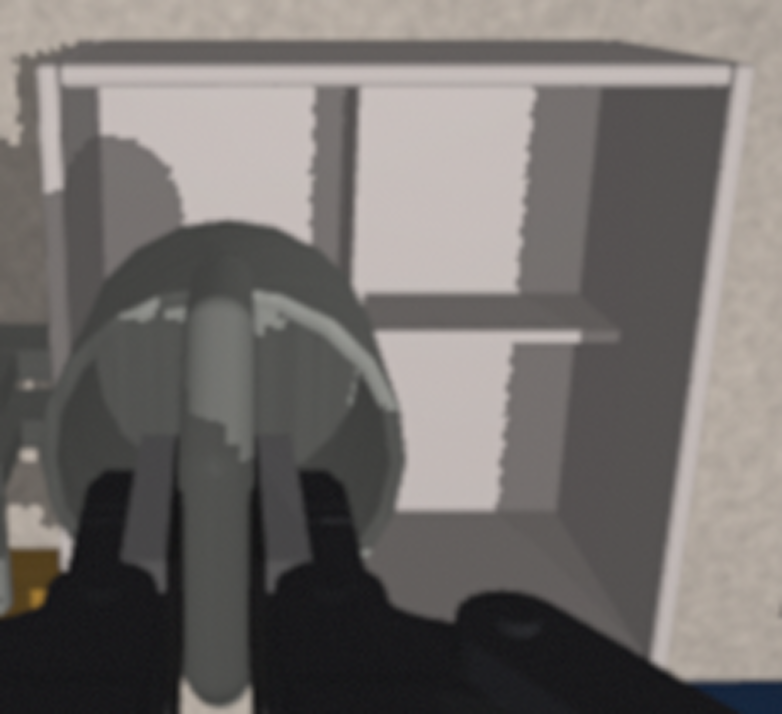

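Call:
move_arm --targets '[[0.02,[0,0.045,0],0],[0.02,[0,0.05,0],0],[0.02,[0,0.04,0],0],[0.02,[0,0.02,0],0],[0.02,[0,0.012,0],0],[0.02,[0,0.007,0],0],[0.02,[0,0.003,0],0],[0.02,[0,0.001,0],0],[0.02,[0,0.001,0],0],[0.02,[0,0,0],0]]'

```text
time_s: 8.55
tcp_pos: [0.4997, 0.3613, 0.0714]
tool_rot: [-1.278, 1.082, -1.085]
contact_force: [11.8, 4.1, -6.3]
opening: 0.096
```

```bash
python3 - <<'E'
from h import *
crop("scene","s5",200,60,360,210,4)
shot("w5",1.5)
to((.499,.36,.068),.169)
E
```

```text
[0.4997 0.3613 0.0714]
t 8.65 tcp [0.4997 0.3613 0.0713] jaw yaw 0.1683 q [ 0.5769  0.624   1.809  -0.0003  0.7022  0.4089] F [11.7436  5.2813 -5.7129] op 0.1
tool x axis [ 0.1675 -0.9859 -0.0023] tool y [ 0.0054  0.0033 -1.    ]
world d [-0.0007 -0.0013 -0.0033] tool d [ 0.0012  0.0033 -0.001 ] norm 0.003666825952848744
turn -0.000675582929689833 rows>= 0.0037532384982768502
```

View pics/s5.png

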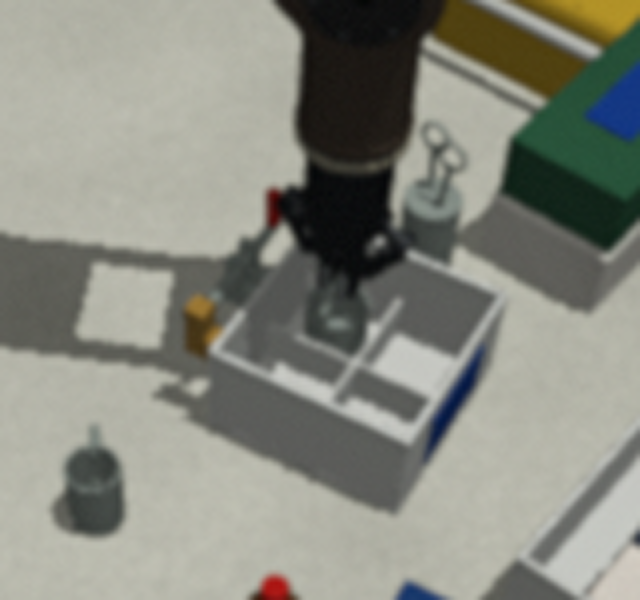

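View pics/w5.png

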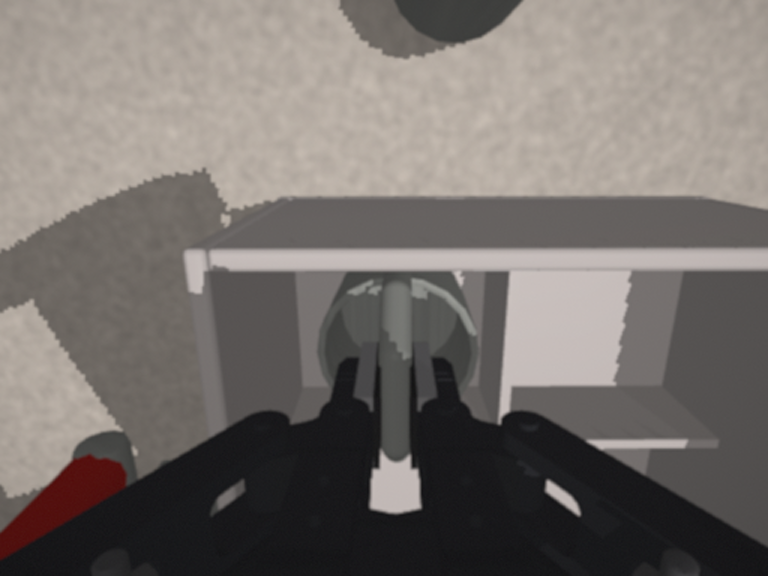

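Call:
move_arm --targets '[[0.02,[0,-0.01,0.001],0],[0.02,[0,-0.03,0],0],[0.02,[0,-0.04,0],0],[0.02,[0,-0.03,0],0],[0.02,[0,0,0],0.175],[0.02,[0,0,0],0.175],[0.02,[0,0,0],0.175],[0.02,[0,0,0],0.175],[0.02,[0,0,0],0.175],[0.02,[0,0,0],0.175],[0.02,[0,0,0],0.175],[0.02,[0,0,0],0.175]]'

```text
time_s: 10.15
tcp_pos: [0.498, 0.3601, 0.1808]
tool_rot: [-0.342, 2.041, -2.04]
contact_force: [-0.7, -0.7, -1.0]
opening: 0.1
```

Call:
move_arm --targets '[[0.02,[0,0,0],0.17],[0.02,[0,0,0],0],[0.02,[0,0,0],0]]'

```text
time_s: 10.52
tcp_pos: [0.4979, 0.3601, 0.1803]
tool_rot: [-0.185, 2.131, -2.13]
contact_force: [-0.1, -0.6, -1.6]
opening: 0.099
```

```bash
python3 - <<'E'
from h import *
to((.498,.36,.068),.169-np.pi/2)
shot("w6",1.5)
E
```

```text
t 10.53 tcp [0.4979 0.3601 0.1803] jaw yaw -1.3972 q [ 0.5769  0.4842  1.7328 -0.      0.924   1.9741] F [-0.0907 -0.5828 -1.604 ] op 0.099
tool x axis [-0.985  -0.1727 -0.0006] tool y [ 0.0005  0.0003 -1.    ]
world d [ 0.0001 -0.0001 -0.1123] tool d [-0.      0.1123  0.0002] norm 0.11229430000023531
turn 0.004586583887262741 rows>= 0.025481021595904117
[0.4979 0.3601 0.1803]
```

View pics/w6.png

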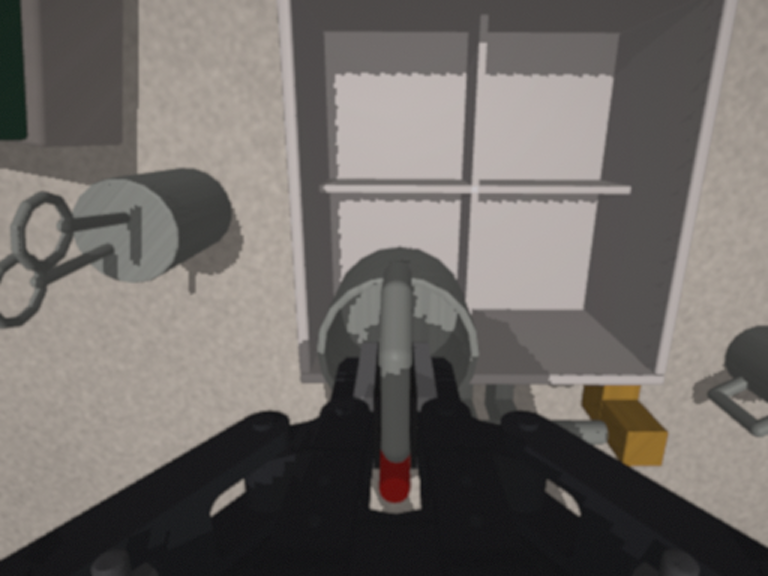

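Call:
move_arm --targets '[[0.02,[0,0.03,0],0],[0.02,[0,0.035,0],0],[0.02,[0,0.022,0],0],[0.02,[0,0.012,0],0],[0.02,[0,0.006,0],0],[0.02,[0,0.003,0],0],[0.02,[0,0.002,0],0],[0.02,[0,0.001,0],0],[0.02,[0,0,0],0]]'

```text
time_s: 11.7
tcp_pos: [0.4983, 0.3604, 0.0696]
tool_rot: [-0.18, 2.133, -2.132]
contact_force: [0.1, -1.5, 4.6]
opening: 0.097
```

Call:
move_arm --targets '[[0.12,[0,0,0],0],[0.2,[0,0,0],0],[0.35,[0,0,0],0],[0.35,[0,0,0],0],[0.35,[0,-0.02,0],0],[0.35,[0,-0.04,0],0],[0.35,[0,-0.05,0],0],[0.35,[0,-0.05,0],0],[0.35,[0,0,0],0]]'

```text
time_s: 12.82
tcp_pos: [0.4996, 0.3615, 0.2329]
tool_rot: [-0.175, 2.134, -2.127]
contact_force: [0.1, 0.2, -1.3]
opening: 0.348
```

```bash
python3 - <<'E'
from h import *
shot("w7",1.5)
to((.5623,-.0655,.2),-.4586)
i=robot.get_image("top");cv2.imwrite("pics/top7.png",i);crop("top","t7",140,140,400,270,3,i)
E
```

```text
[0.4996 0.3615 0.2329]
t 12.88 tcp [0.4985 0.3607 0.2306] jaw yaw -1.4012 q [0.5771 0.4306 1.6831 0.     1.0244 1.9783] F [ 1.24   -0.0295  0.2933] op 0.349
tool x axis [-0.9856 -0.1688 -0.0032] tool y [ 0.0029  0.0019 -1.    ]
world d [ 0.0638 -0.4262 -0.0306] tool d [0.0092 0.03   0.4309] norm 0.4320751553367082
turn -0.9425579749976717 rows>= 5.23643319443151
```

View pics/w7.png

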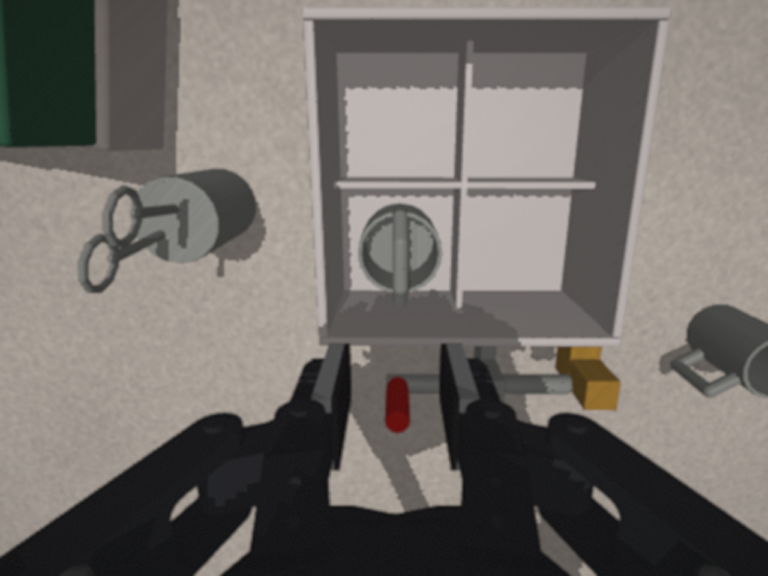

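View pics/t7.png

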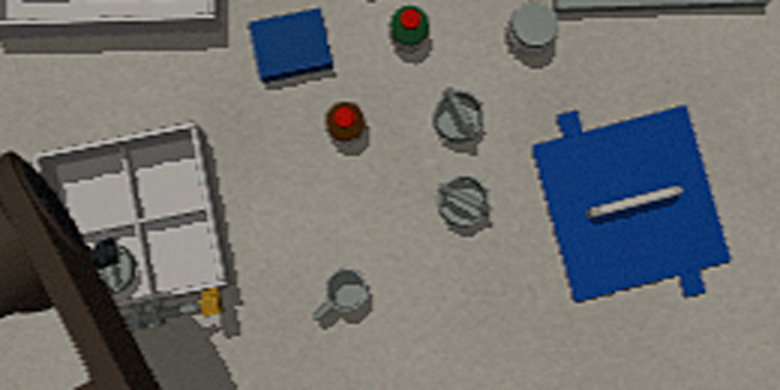

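Call:
move_arm --targets '[[0.35,[0,-0.005,0],-0.157],[0.35,[0,-0.005,0],-0.157],[0.35,[0,0,0],-0.157],[0.35,[0,0,0],-0.157],[0.35,[0,0,0],-0.157],[0.35,[0,0,0],-0.157],[0.7,[0.0197,0,0.0137],0],[0.7,[0.0393,0,0.0273],0],[0.7,[0.0393,0,0.0273],0],[0.7,[0.0393,0,0.0273],0],[0.7,[0.0393,0,0.0273],0],[0.7,[0.0393,0,0.0273],0]]'

```text
time_s: 14.42
tcp_pos: [0.5358, 0.0973, 0.2379]
tool_rot: [-0.956, 1.542, -1.541]
contact_force: [1.0, 0.3, -0.4]
opening: 0.699
```

Call:
move_arm --targets '[[0.7,[0.0393,0,0.0273],0],[0.7,[0.0393,0.01,0.0273],0],[0.7,[0.0393,0.02,0.0273],0],[0.7,[0.0197,0.01,0.0137],0],[0.7,[0,0,0],0],[0.7,[0,0,0],0]]'

```text
time_s: 15.18
tcp_pos: [0.5606, -0.0659, 0.1984]
tool_rot: [-0.955, 1.541, -1.54]
contact_force: [-0.3, 0.4, 0.6]
opening: 0.701
```

```bash
python3 - <<'E'
from h import *
to((.5623,-.0655,.062),-.4586)
shot("w8",1.5)
overlay("pics/w8raw.png","w8",[(.5623,-.0655,-.4586),(.6654,-.0647,-1.115)],[(.4614,.074,.6986)],"o8",0,0,512,384,1.5)
E
```

```text
t 15.18 tcp [ 0.5606 -0.0659  0.1984] jaw yaw -0.4611 q [-0.1709  0.3987  1.8294  0.0001  0.9146  0.2901] F [-0.2953  0.4093  0.5524] op 0.701
tool x axis [-0.4449 -0.8956  0.0002] tool y [-0.0011  0.0003 -1.    ]
world d [ 0.0017  0.0004 -0.1364] tool d [-0.0012  0.1364  0.0015] norm 0.1364293290616081
turn -0.0024689307473941824 rows>= 0.013716281929967681
[ 0.5606 -0.0659  0.1984]
```

View pics/o8.png

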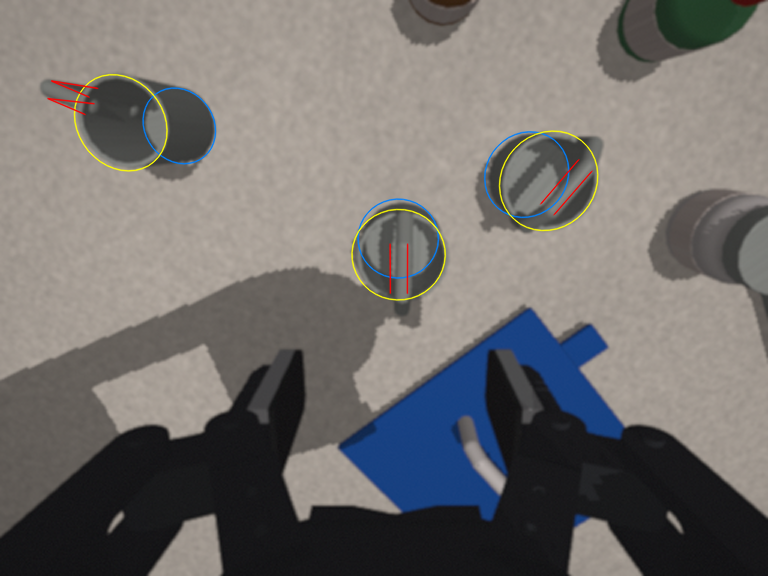

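Call:
move_arm --targets '[[0.7,[-0.001,0.04,0.003],0],[0.7,[0,0.045,0],0],[0.7,[0,0.035,0],0],[0.7,[0,0.0165,0],0],[0.7,[0,0,0],0],[0.02,[0,0,0],0],[0.02,[0,0,0],0],[0.02,[0,0,0],0],[0.02,[0,0,0],0],[0.02,[0,0,0],0],[0.02,[0,-0.005,0],0],[0.02,[0,-0.025,0],0]]'

```text
time_s: 16.73
tcp_pos: [0.5632, -0.0662, 0.0917]
tool_rot: [-0.958, 1.541, -1.538]
contact_force: [-0.4, 0.1, -2.9]
opening: 0.096
```

Call:
move_arm --targets '[[0.02,[0,-0.027,0],0.1568],[0.02,[0,-0.027,0],0.1568],[0.02,[0,-0.027,0],0.1568],[0.02,[0,-0.027,0],0.1568],[0.02,[0,-0.027,0],0.1568],[0.02,[0,-0.022,0],0.1568],[0.02,[-0.001,0,-0.0225],0],[0.02,[-0.001,0,-0.045],0],[0.02,[-0.001,0,-0.045],0],[0.02,[-0.001,0,-0.045],0],[0.02,[-0.001,0,-0.045],0],[0.02,[-0.001,0,-0.045],0]]'

```text
time_s: 18.23
tcp_pos: [0.5276, 0.1798, 0.2495]
tool_rot: [-0.183, 2.132, -2.132]
contact_force: [0.5, 0.2, -1.6]
opening: 0.098
```

Call:
move_arm --targets '[[0.02,[0,0,-0.045],0],[0.02,[0,0,-0.03],0],[0.02,[0,0,-0.016],0],[0.02,[0,0,0],0],[0.02,[0,0,0],0]]'

```text
time_s: 18.85
tcp_pos: [0.5129, 0.2674, 0.2493]
tool_rot: [-0.182, 2.132, -2.133]
contact_force: [1.5, 0.1, -1.5]
opening: 0.096
```

```bash
python3 - <<'E'
from h import *
to((.5124,.2685,.068),.169-np.pi/2)
shot("w9",1.5)
E
```

```text
t 18.85 tcp [0.5129 0.2674 0.2493] jaw yaw -1.4004 q [ 0.4283  0.3622  1.7435 -0.0004  1.0362  1.8289] F [ 1.4638  0.0659 -1.5242] op 0.096
tool x axis [-0.9855 -0.1696  0.0002] tool y [-0.0002 -0.0004 -1.    ]
world d [-0.0005  0.0011 -0.1813] tool d [ 0.0003  0.1813 -0.0013] norm 0.1812890843041807
turn 0.0013828234380590665 rows>= 0.007682352433661481
[0.5129 0.2674 0.2493]
```

View pics/w9.png

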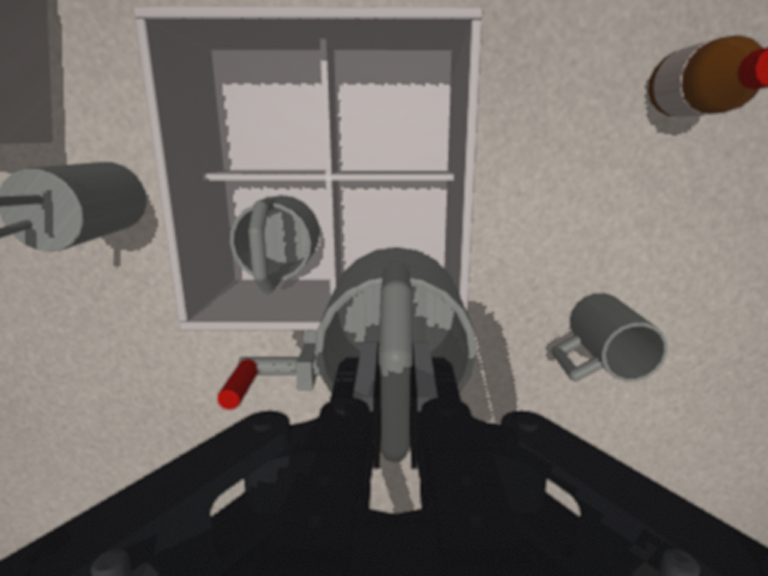

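Call:
move_arm --targets '[[0.02,[0,0.045,-0.001],0],[0.02,[0,0.05,0],0],[0.02,[0,0.04,0],0],[0.02,[0,0.02,0],0],[0.02,[0,0.012,0],0],[0.02,[0,0.006,0],0],[0.02,[0,0.003,0],0],[0.02,[0,0.002,0],0],[0.02,[0,0.0015,0],0],[0.02,[0,0,0],0]]'

```text
time_s: 20.15
tcp_pos: [0.5127, 0.2693, 0.07]
tool_rot: [-0.182, 2.132, -2.132]
contact_force: [-0.3, -0.3, -0.3]
opening: 0.1
```

Call:
move_arm --targets '[[0.02,[0,0.001,0],0],[0.02,[0,0,0],0]]'

```text
time_s: 20.4
tcp_pos: [0.5131, 0.2693, 0.0694]
tool_rot: [-0.182, 2.132, -2.132]
contact_force: [-0.7, -1.5, 6.0]
opening: 0.1
```

Call:
move_arm --targets '[[0.12,[0,0,0],0],[0.2,[0,0,0],0],[0.35,[0,0,0],0],[0.35,[0,0,0],0],[0.35,[0,-0.02,0],0],[0.35,[0,-0.04,0],0],[0.35,[0,-0.05,0],0],[0.35,[0,-0.05,0],0],[0.35,[0,0,0],0]]'

```text
time_s: 21.52
tcp_pos: [0.5146, 0.2702, 0.2328]
tool_rot: [-0.176, 2.132, -2.127]
contact_force: [-0.4, 0.2, -0.5]
opening: 0.352
```

```bash
python3 - <<'E'
from h import *
shot("w10",1.5)
to((.6654,-.0647,.2),-1.115)
E
```

```text
[0.5146 0.2702 0.2328]
t 21.57 tcp [0.5135 0.2696 0.2305] jaw yaw -1.3999 q [ 0.4313  0.3815  1.7645 -0.      0.9921  1.8312] F [-0.7137  0.2334 -1.0823] op 0.346
tool x axis [-0.9854 -0.17   -0.0033] tool y [ 0.0031  0.0014 -1.    ]
world d [ 0.1519 -0.3343 -0.0305] tool d [-0.0928  0.0305  0.3553] norm 0.36851544106117967
turn -0.2849362730965104 rows>= 1.5829792949806132
```

View pics/w10.png

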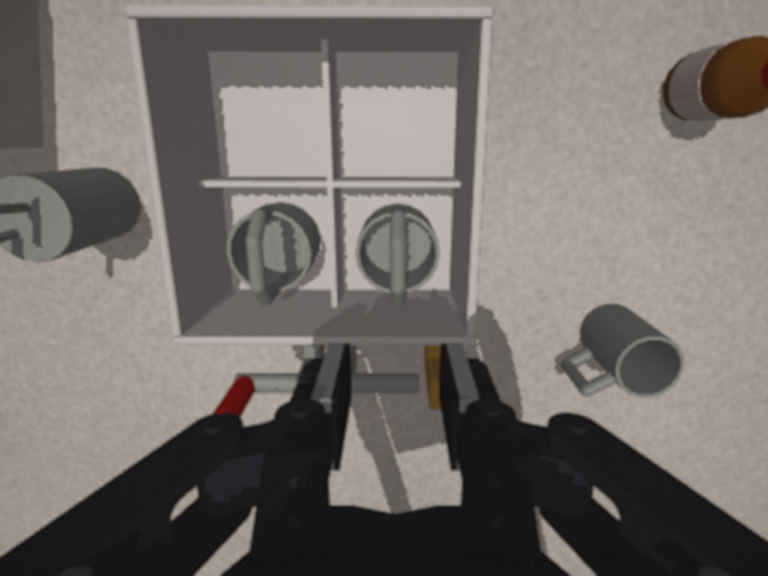

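Call:
move_arm --targets '[[0.35,[0,0,0],-0.1425],[0.35,[0,0,0],-0.1425],[0.7,[0,0,0.0225],0],[0.7,[0.0013,0,0.045],0],[0.7,[0.0013,0,0.045],0],[0.7,[0.0013,0,0.045],0],[0.7,[0.0013,0,0.045],0],[0.7,[0.0013,0,0.045],0],[0.7,[0.0013,0.01,0.045],0],[0.7,[0.0013,0.01,0.045],0],[0.7,[0.0013,0.01,0.03],0],[0.7,[0,0,0],0]]'

```text
time_s: 23.08
tcp_pos: [0.6643, -0.0672, 0.196]
tool_rot: [-0.458, 1.972, -1.97]
contact_force: [-0.1, -0.4, -0.3]
opening: 0.704
```

```bash
python3 - <<'E'
from h import *
to((.6654,-.0647,.062),-1.115)
shot("w11",1.5)
overlay("pics/w11raw.png","w11",[(.6654,-.0647,-1.115)],[(.4614,.074,.6986)],"o11",0,0,512,384,1.5)
E
```

```text
t 23.07 tcp [ 0.6643 -0.0672  0.196 ] jaw yaw -1.1174 q [-0.146   0.5402  1.5846 -0.0003  1.0203  0.9715] F [-0.1048 -0.4363 -0.3174] op 0.704
tool x axis [-0.8989 -0.438   0.0031] tool y [-0.0035  0.0003 -1.    ]
world d [ 0.0011  0.0025 -0.134 ] tool d [-0.0025  0.134  -0.0015] norm 0.13405959579159843
turn -0.002377211340053531 rows>= 0.013206729666964062
[ 0.6643 -0.0672  0.196 ]
```

View pics/o11.png

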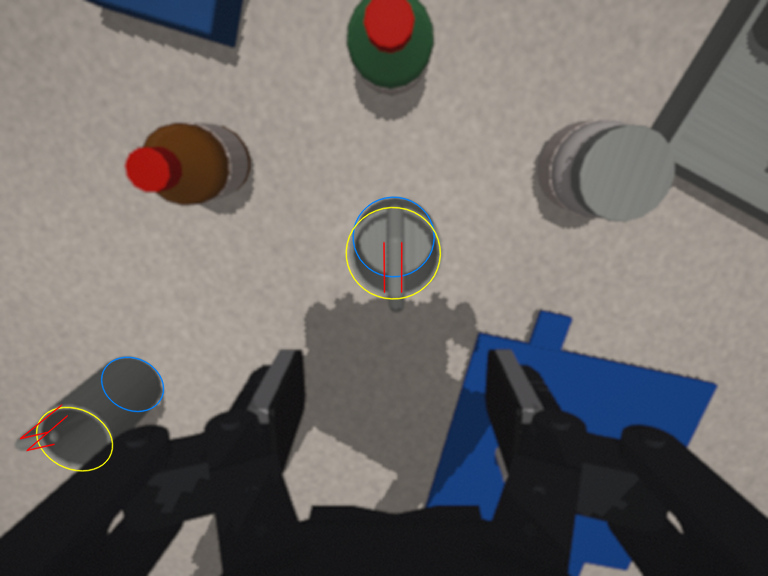

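Call:
move_arm --targets '[[0.7,[-0.002,0.04,0],0],[0.7,[0,0.045,0],0],[0.7,[0,0.035,0],0],[0.7,[0,0.0145,0],0],[0.7,[0,0,0],0],[0.02,[0,0,0],0],[0.02,[0,0,0],0],[0.02,[0,0,0],0],[0.02,[0,0,0],0],[0.02,[0,0,0],0],[0.02,[0,-0.005,0],0],[0.02,[0,-0.025,0],0]]'

```text
time_s: 24.62
tcp_pos: [0.6655, -0.0643, 0.0934]
tool_rot: [-0.46, 1.971, -1.968]
contact_force: [-0.3, -0.1, -1.8]
opening: 0.099
```

Call:
move_arm --targets '[[0.02,[0,-0.05,0],0.0957],[0.02,[0,-0.055,0],0.0957],[0.02,[0,-0.05,0],0.0957],[0.02,[0,0,-0.0225],0],[0.02,[0.001,0,-0.045],0],[0.02,[0,0,-0.045],0],[0.02,[0.001,0,-0.045],0],[0.02,[0,0,-0.045],0],[0.02,[0.001,0,-0.045],0],[0.02,[0,0,-0.045],0],[0.02,[0,0,-0.045],0],[0.02,[0,0,-0.045],0]]'

```text
time_s: 26.12
tcp_pos: [0.5982, 0.3138, 0.2481]
tool_rot: [-0.184, 2.133, -2.134]
contact_force: [1.1, 0.9, -1.8]
opening: 0.098
```

Call:
move_arm --targets '[[0.02,[0,0,-0.035],0],[0.02,[0,0,-0.02],0],[0.02,[0,0,-0.008],0],[0.02,[0,0,0],0],[0.02,[0,0,0],0]]'

```text
time_s: 26.75
tcp_pos: [0.5894, 0.3731, 0.2493]
tool_rot: [-0.18, 2.134, -2.134]
contact_force: [0.7, -0.2, -1.7]
opening: 0.092
```

```bash
python3 - <<'E'
from h import *
to((.5876,.3745,.068),.169-np.pi/2)
shot("w12",1.5)
E
```

```text
t 26.75 tcp [0.5894 0.3731 0.2493] jaw yaw -1.403 q [ 0.521   0.5336  1.4557 -0.0003  1.1526  1.9241] F [ 0.7014 -0.2123 -1.6536] op 0.092
tool x axis [-0.986  -0.167   0.0002] tool y [-0.0001 -0.0003 -1.    ]
world d [-0.0018  0.0014 -0.1813] tool d [ 0.0015  0.1813 -0.0017] norm 0.1812893096248446
turn -0.0011798520525614364 rows>= 0.0065547336253413135
[0.5894 0.3731 0.2493]
```

View pics/w12.png

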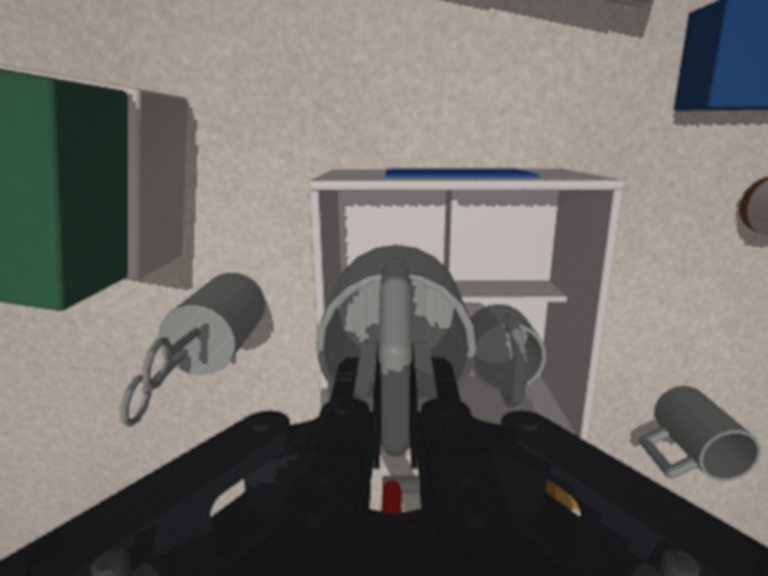

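Call:
move_arm --targets '[[0.02,[0.002,0.045,-0.002],0],[0.02,[0,0.05,0],0],[0.02,[0,0.04,0],0],[0.02,[0,0.02,0],0],[0.02,[0,0.01,0],0],[0.02,[0,0.006,0],0],[0.02,[0,0.003,0],0],[0.02,[0,0.002,0],0],[0.02,[0,0.0015,0],0],[0.02,[0,0,0],0]]'

```text
time_s: 28.05
tcp_pos: [0.5868, 0.3759, 0.072]
tool_rot: [-0.18, 2.133, -2.133]
contact_force: [-1.1, -0.0, -1.9]
opening: 0.1
```

Call:
move_arm --targets '[[0.02,[0,0.002,0],0],[0.02,[0,0.001,0],0],[0.02,[0,0,0],0]]'

```text
time_s: 28.42
tcp_pos: [0.5877, 0.376, 0.0712]
tool_rot: [-0.178, 2.133, -2.132]
contact_force: [-4.9, -6.3, 26.7]
opening: 0.099
```

Call:
move_arm --targets '[[0.02,[0,-0.002,0],0],[0.02,[0,0,0],0]]'

```text
time_s: 28.68
tcp_pos: [0.5871, 0.376, 0.0712]
tool_rot: [-0.18, 2.133, -2.133]
contact_force: [0.7, -1.9, 8.2]
opening: 0.096
```

Call:
move_arm --targets '[[0.12,[0,0,0],0],[0.2,[0,0,0],0],[0.35,[0,0,0],0],[0.35,[0,0,0],0],[0.35,[0,-0.02,0],0],[0.35,[0,-0.04,0],0],[0.35,[0,-0.05,0],0],[0.35,[0,-0.05,0],0],[0.35,[0,0,0],0]]'

```text
time_s: 29.8
tcp_pos: [0.5889, 0.3771, 0.2371]
tool_rot: [-0.172, 2.134, -2.126]
contact_force: [0.7, 0.6, -0.4]
opening: 0.35
```

```bash
python3 - <<'E'
from h import *
shot("w13",1.5)
to((.44,.10,.2),.70)
E
```

```text
[0.5889 0.3771 0.2371]
t 29.85 tcp [0.5878 0.3765 0.2344] jaw yaw -1.402 q [ 0.5262  0.5435  1.4762 -0.      1.1169  1.9283] F [-0.5776 -0.1482 -0.9767] op 0.348
tool x axis [-0.9858 -0.168  -0.0047] tool y [ 0.0043  0.0025 -1.    ]
world d [-0.1478 -0.2765 -0.0344] tool d [0.1923 0.033  0.2478] norm 0.31538806348566245
turn 1.0395588486877498 rows>= 5.775326937154166
```

View pics/w13.png

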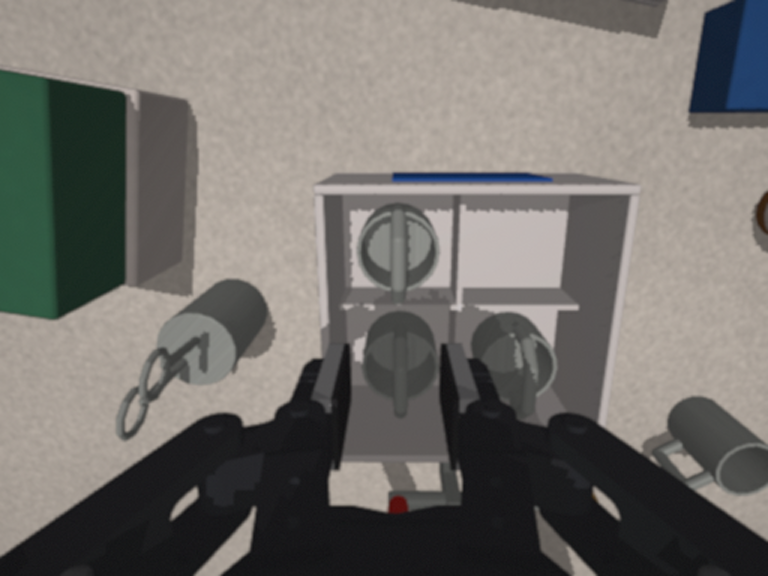

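Call:
move_arm --targets '[[0.35,[0,0,0],-0.175],[0.35,[0,0,0],-0.175],[0.35,[0,0,0],-0.175],[0.35,[0,0,0],-0.175],[0.35,[0,0,0],-0.175],[0.35,[0,0,0],-0.175],[0.35,[0,0,0],-0.175],[0.35,[0,0,0],-0.175],[0.35,[0,0,0],-0.175],[0.35,[0,0,0],-0.175],[0.35,[0,0,0],-0.175],[0.35,[0,0,0],-0.175]]'

```text
time_s: 31.35
tcp_pos: [0.5862, 0.3756, 0.2301]
tool_rot: [-1.464, 0.678, -0.676]
contact_force: [-0.3, 1.4, -0.3]
opening: 0.35
```

Call:
move_arm --targets '[[0.5,[0.008,0,-0.021],0],[0.5,[0.016,0,-0.042],0],[0.5,[0.016,0,-0.042],0],[0.5,[0.016,0,-0.042],0],[0.5,[0.016,0,-0.042],0],[0.5,[0.016,0,-0.042],0],[0.5,[0.016,0.01,-0.042],0],[0.5,[0.008,0.02,-0.019],0],[0.5,[0,0.01,0],0],[0.5,[0,0,0],0]]'

```text
time_s: 32.6
tcp_pos: [0.435, 0.1027, 0.1903]
tool_rot: [-1.462, 0.683, -0.681]
contact_force: [-0.1, 0.4, 0.5]
opening: 0.502
```

```bash
python3 - <<'E'
from h import *
to((.437,.103,.0433),.698)
shot("w14",1.5)
overlay("pics/w14raw.png","w14",[],[(.4614,.074,.6986)],"o14",0,0,512,384,1.5)
E
```

```text
t 32.6 tcp [0.435  0.1027 0.1903] jaw yaw 0.6977 q [ 0.164   0.2541  2.0877  0.0001  0.801  -0.5338] F [-0.0818  0.4135  0.4733] op 0.502
tool x axis [ 0.6424 -0.7663 -0.0007] tool y [-0.0012 -0.0001 -1.    ]
world d [ 0.002   0.0003 -0.147 ] tool d [0.0012 0.147  0.0018] norm 0.14702496497570747
turn -0.00032785607905472247 rows>= 0.001821422661415125
[0.435  0.1027 0.1903]
```

View pics/o14.png

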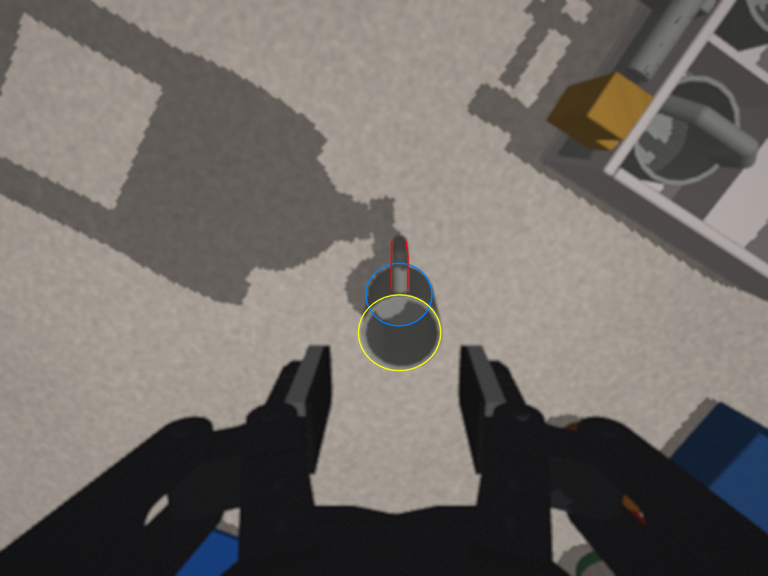

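Call:
move_arm --targets '[[0.5,[0,0.04,0.002],0],[0.5,[0,0.045,0],0],[0.5,[0,0.04,0],0],[0.5,[0,0.022,0],0],[0.5,[0,0,0],0],[0.02,[0,0,0],0],[0.02,[0,0,0],0],[0.02,[0,0,0],0],[0.02,[0,0,0],0],[0.02,[0,0,0],0],[0.02,[0,-0.005,0],0],[0.02,[0,-0.02,0],0]]' --squeeze 60

```text
time_s: 34.15
tcp_pos: [0.436, 0.1036, 0.069]
tool_rot: [-1.462, 0.683, -0.681]
contact_force: [0.8, 0.0, -1.1]
opening: 0.09
```

```bash
python3 - <<'E'
from h import *
to((.437,.103,.0433),.698)
shot("w15",1.5)
E
```

```text
t 34.15 tcp [0.436  0.1036 0.069 ] jaw yaw 0.6978 q [ 0.1656  0.4697  2.1896 -0.      0.4837 -0.5322] F [ 0.788   0.0117 -1.1197] op 0.09
tool x axis [ 0.6426 -0.7662 -0.0007] tool y [-0.0014 -0.0003 -1.    ]
world d [ 0.001  -0.0006 -0.0257] tool d [0.0011 0.0257 0.0005] norm 0.025730430421609655
turn -0.00016860762722092915 rows>= 0.000936709040116273
[0.436  0.1036 0.069 ]
```

View pics/w15.png

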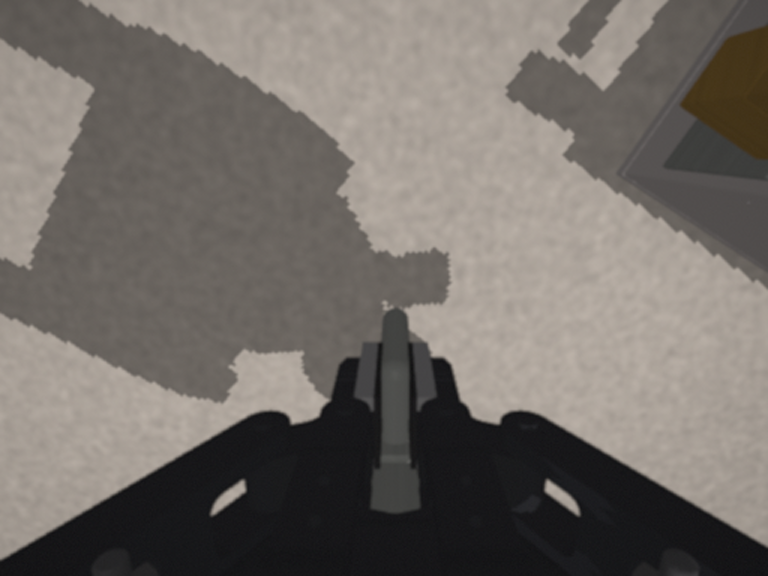

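Call:
move_arm --targets '[[0.02,[0,-0.04,0],0],[0.02,[0,-0.05,0],0.1763],[0.02,[0,-0.05,0],0.1763],[0.02,[0,-0.04,0],0.1763],[0.02,[-0.0145,0,0.016],0],[0.02,[-0.029,0,0.0325],0],[0.02,[-0.029,0,0.0325],0],[0.02,[-0.029,0,0.0325],0],[0.02,[-0.029,0,0.0325],0],[0.02,[-0.029,0,0.0325],0],[0.02,[-0.016,0,0.0165],0],[0.02,[0,0,0],0]]'

```text
time_s: 35.7
tcp_pos: [0.5994, 0.311, 0.2468]
tool_rot: [-1.287, 1.083, -1.081]
contact_force: [0.6, -0.9, -2.4]
opening: 0.096
```

```bash
python3 - <<'E'
from h import *
to((.5987,.3095,.05),.169)
crop("scene","s16",200,30,360,210,3.3)
shot("w16",1.5)
i=robot.get_image("top");cv2.imwrite("pics/top16.png",i);crop("top","t16",140,130,400,270,3,i)
E
```

```text
t 35.7 tcp [0.5994 0.311  0.2468] jaw yaw 0.1716 q [0.4336 0.5036 1.5147 0.0002 1.1248 0.2619] F [ 0.5718 -0.9391 -2.3691] op 0.096
tool x axis [ 0.1707 -0.9853  0.0002] tool y [-0.0015 -0.0005 -1.    ]
world d [-0.0007 -0.0015 -0.1968] tool d [ 0.0013  0.1968 -0.0007] norm 0.19683102490637247
turn 0.002590023930564289 rows>= 0.014389021836468273
[0.5988 0.31   0.2471]
```

View pics/s16.png

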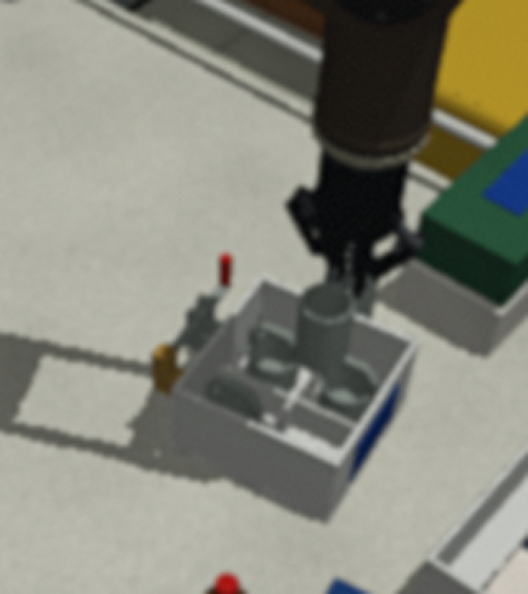

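View pics/w16.png

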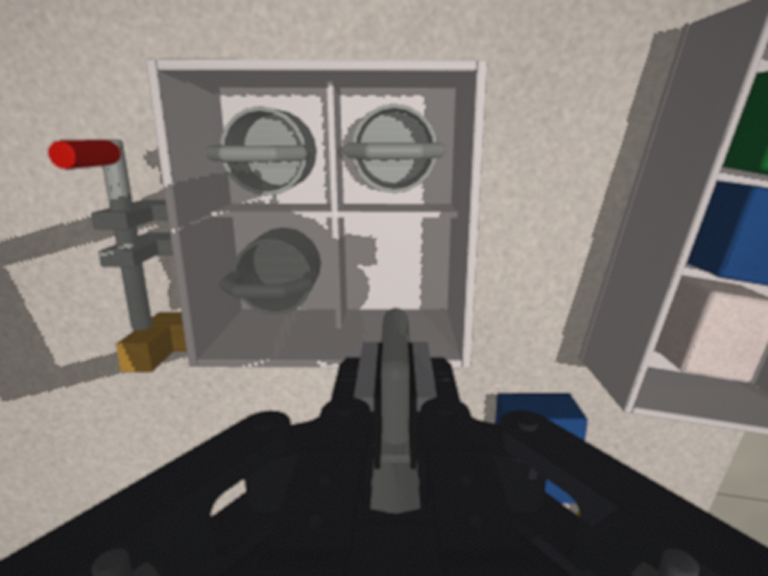

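View pics/t16.png

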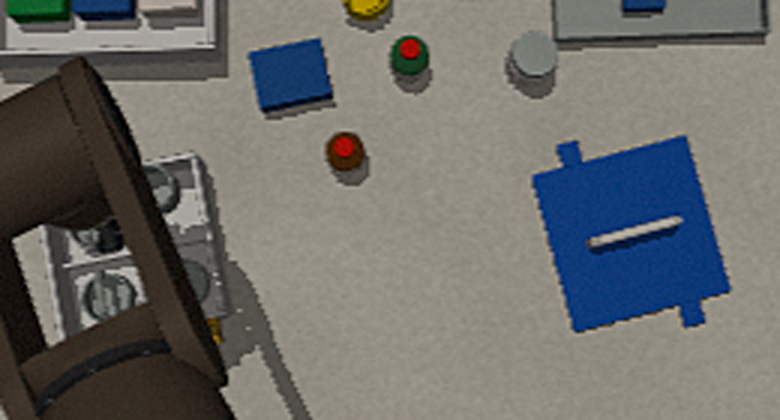

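```bash
python3 - <<'E'
from h import *
y=.169;R=np.array([[np.cos(y),-np.sin(y)],[np.sin(y),np.cos(y)]])
def rep(n,pts,cross):
    P=W(n)
    w=[P(*p,.105)[:2] for p,_ in pts];m=np.array([q for _,q in pts])*.096
    w=np.array(w);a=w-w.mean(0);b=m-m.mean(0)
    th=np.arctan2((b[:,0]*a[:,1]-b[:,1]*a[:,0]).sum(),(a*b).sum())
    Rr=np.array([[np.cos(th),-np.sin(th)],[np.sin(th),np.cos(th)]])
    print(n,"B",w.mean(0)-Rr@m.mean(0),"yaw",th,"cross",P(*cross,.056)[:2],"res",(a-b@Rr.T).round(4).tolist())
rep("w16",[((149,60),(-1,1)),((486,62),(1,1)),((188,367),(-1,-1)),((467,367),(1,-1))],(336,212))
rep("w7",[((304,10),(1,1)),((669,10),(1,-1)),((320,344),(-1,1)),((619,344),(-1,-1))],(462,185))
rep("w10",[((125,8),(1,1)),((493,9),(1,-1)),((176,342),(-1,1)),((470,342),(-1,-1))],(332,184))
rep("w9",[((136,10),(1,1)),((482,11),(1,-1)),((182,327),(-1,1))],(328,177))
E
```

```text
w16 B [0.5505 0.3221] yaw 0.1627861590553993 cross [0.5521 0.3252] res [[0.0025, -0.0008], [-0.0012, -0.001], [0.0006, 0.0002], [-0.002, 0.0015]]
w7 B [0.5508 0.3234] yaw 0.16933570149855448 cross [0.551  0.3254] res [[-0.0015, -0.002], [-0.0022, 0.0013], [0.0019, -0.0009], [0.0017, 0.0016]]
w10 B [0.5512 0.3231] yaw 0.1669563144519085 cross [0.5518 0.3208] res [[-0.002, -0.0015], [-0.0022, 0.0003], [0.0022, -0.0023], [0.002, 0.0035]]
w9 B [0.5504 0.3218] yaw 0.1659450529474388 cross [0.5515 0.3226] res [[-0.0015, -0.001], [-0.0017, 0.0018], [0.0032, -0.0008]]
```

Call:
move_arm --targets '[[0.02,[0,0.045,0.001],0],[0.02,[0,0.05,0],0],[0.02,[0,0.04,0],0],[0.02,[0,0.025,0],0],[0.02,[0,0.015,0],0],[0.02,[0,0.01,0],0],[0.02,[0,0.005,0],0],[0.02,[0,0,0],0],[0.02,[0,0,0],0]]'

```text
time_s: 36.98
tcp_pos: [0.6007, 0.3099, 0.0595]
tool_rot: [-1.283, 1.083, -1.084]
contact_force: [-0.2, -0.2, -0.9]
opening: 0.099
```

Call:
move_arm --targets '[[0.02,[0,0.003,0],0],[0.02,[0,0.003,0],0],[0.02,[0,0.0015,0],0],[0.02,[0,0,0],0]]'

```text
time_s: 37.48
tcp_pos: [0.6002, 0.3097, 0.0512]
tool_rot: [-1.285, 1.084, -1.084]
contact_force: [1.3, -0.2, -0.7]
opening: 0.094
```

Call:
move_arm --targets '[[0.02,[0,0.001,0],0],[0.02,[0,0,0],0]]'

```text
time_s: 37.72
tcp_pos: [0.6005, 0.3099, 0.0509]
tool_rot: [-1.284, 1.084, -1.084]
contact_force: [-1.6, -0.1, 7.1]
opening: 0.095
```

Call:
move_arm --targets '[[0.12,[0,0,0],0],[0.2,[0,0,0],0],[0.32,[0,0,0],0],[0.32,[0,0,0],0],[0.32,[0,-0.02,0],0],[0.32,[0,-0.04,0],0],[0.32,[0,-0.05,0],0],[0.32,[0,-0.05,0],0],[0.32,[0,-0.03,0],0],[0.32,[0,0,0],0]]'

```text
time_s: 38.98
tcp_pos: [0.6019, 0.3103, 0.2438]
tool_rot: [-1.279, 1.081, -1.085]
contact_force: [0.9, -0.4, -0.5]
opening: 0.318
```

```bash
python3 - <<'E'
from h import *
shot("w17",1.5)
crop("scene","s17",200,60,360,210,4)
to((.43,.40,.3),.169)
E
```

```text
[0.6019 0.3103 0.2438]
t 39.08 tcp [0.6003 0.3096 0.2405] jaw yaw 0.1689 q [ 0.4313  0.508   1.5234 -0.      1.1095  0.2624] F [-0.631   0.2404 -0.8193] op 0.323
tool x axis [ 0.1681 -0.9858 -0.0001] tool y [ 0.0006  0.0002 -1.    ]
world d [-0.1703  0.0904  0.0595] tool d [-0.1178 -0.0596 -0.1527] norm 0.20181427648516898
turn -8.054210008490159e-05 rows>= 0.0004474561115827866
```

View pics/w17.png

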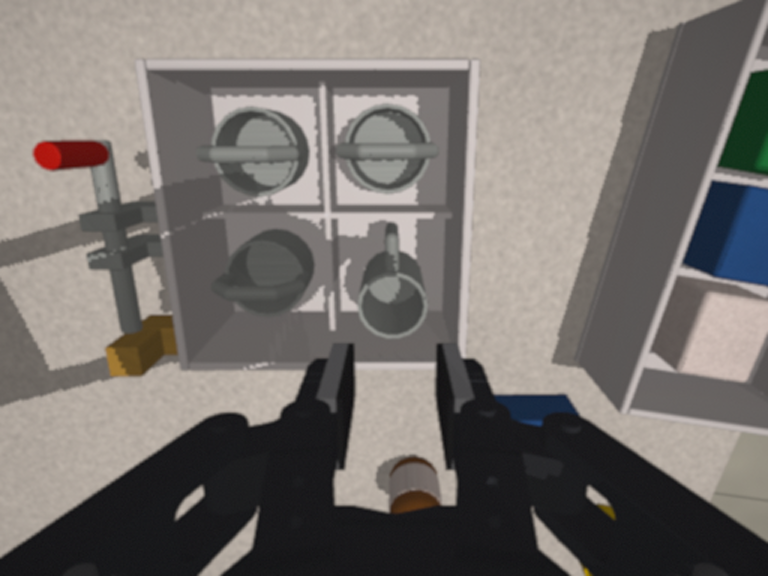

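View pics/s17.png

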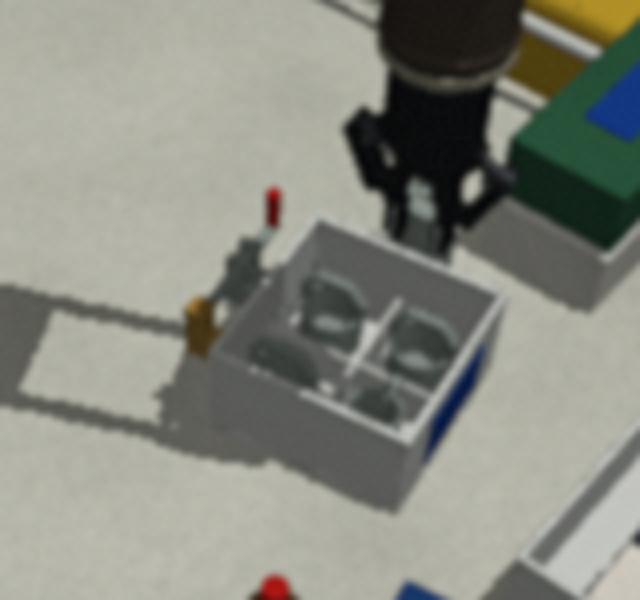

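```bash
python3 - <<'E'
from h import *
B=np.array([.551,.3223]);y=.167;R=np.array([[np.cos(y),-np.sin(y)],[np.sin(y),np.cos(y)]])
P=W("w7")
for n,p in dict(jar=(178,225,.085),ring1=(120,208,.15),ring2=(97,262,.15),knob=(398,424,.162),knobbase=(397,381,.126)).items():
    w=P(*p);print(n,w,R.T@(w[:2]-B))
P=W("w17")
for n,p in dict(knob=(48,155,.162),knobbase=(104,152,.13),keeper=(125,362,.131)).items():
    w=P(*p);print(n,w,R.T@(w[:2]-B))
print(B+R@[-.114,.048])
E
```

```text
jar [0.4984 0.5013 0.085 ] [-0.0222  0.1853]
ring1 [0.5186 0.501  0.15  ] [-0.0022  0.1816]
ring2 [0.4892 0.5124 0.15  ] [-0.0294  0.1977]
knob [0.4306 0.3489 0.162 ] [-0.1143  0.0463]
knobbase [0.4359 0.3503 0.126 ] [-0.1089  0.0467]
knob [0.4317 0.3491 0.162 ] [-0.1132  0.0463]
knobbase [0.4386 0.3507 0.13  ] [-0.1061  0.0467]
keeper [0.4501 0.2284 0.131 ] [-0.1151 -0.0759]
[0.4306 0.3507]
```

Call:
move_arm --targets '[[0.4,[0,0,0],0.1747],[0.4,[0,0,0],0.1747],[0.4,[0,0,0],0.1747],[0.4,[0,0,0],0.1747],[0.4,[0,0,0],0.1747],[0.4,[0,0,0],0.1747],[0.4,[0,0,0],0.1747],[0.4,[0,0,0],0.1747],[0.4,[0,0,0],0.1747],[0.45,[0.04,0,-0.017],0],[0.45,[0.04,0,-0.017],0],[0.45,[0.04,0,-0.017],0]]'

```text
time_s: 40.58
tcp_pos: [0.4716, 0.3397, 0.2389]
tool_rot: [-0.181, 2.134, -2.136]
contact_force: [-0.2, 0.6, -0.4]
opening: 0.448
```

Call:
move_arm --targets '[[0.45,[0.03,0.0,-0.012],0],[0.45,[0.0105,0.02,-0.005],0],[0.45,[0,0.0,0],0],[0.45,[0,0,0],0]]'

```text
time_s: 41.08
tcp_pos: [0.4312, 0.3498, 0.2202]
tool_rot: [-0.179, 2.134, -2.135]
contact_force: [-0.5, -0.4, 0.2]
opening: 0.448
```

```bash
python3 - <<'E'
from h import *
to((.4307,.350,.137),.167-np.pi/2)
shot("w18",1.5)
P=W("w18")
E
```

```text
t 41.08 tcp [0.4312 0.3498 0.2202] jaw yaw -1.4034 q [ 0.6271  0.3608  1.8276 -0.0002  0.9536  2.0306] F [-0.5369 -0.3961  0.1751] op 0.448
tool x axis [-0.986  -0.1666  0.0003] tool y [-0.0003 -0.0004 -1.    ]
world d [-0.0005  0.0002 -0.0832] tool d [ 0.0004  0.0832 -0.0003] norm 0.0832040647392493
turn 0.0004120555767141987 rows>= 0.002289197648412215
[0.4312 0.3498 0.2202]
```

View pics/w18.png

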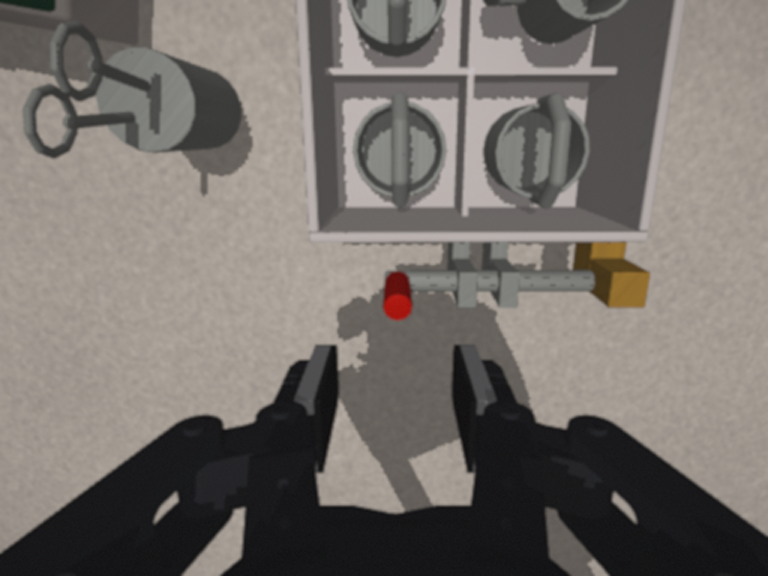

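Call:
move_arm --targets '[[0.45,[0,0.04,0],0],[0.45,[0,0.03,0],0],[0.45,[0,0.0125,0],0],[0.45,[0,0,0],0],[0.02,[0,0,0],0],[0.02,[0,0,0],0],[0.02,[0,0,0],0],[0.02,[0,0,0],0]]' --squeeze 40

```text
time_s: 42.12
tcp_pos: [0.4314, 0.3504, 0.139]
tool_rot: [-0.177, 2.134, -2.132]
contact_force: [0.6, -1.6, 7.1]
opening: 0.145
```

Call:
move_arm --targets '[[0.02,[0,0,-0.005],0],[0.02,[0,0,-0.01],0],[0.02,[0,0,-0.01],0],[0.02,[0,0,-0.01],0]]'

```text
time_s: 42.62
tcp_pos: [0.4255, 0.3849, 0.139]
tool_rot: [-0.177, 2.134, -2.132]
contact_force: [9.2, -33.8, 4.7]
opening: 0.148
```

Call:
move_arm --targets '[[0.02,[0,0,0],0],[0.02,[0,0,-0.001],0]]'

```text
time_s: 42.88
tcp_pos: [0.4255, 0.3846, 0.1389]
tool_rot: [-0.178, 2.132, -2.134]
contact_force: [7.6, -18.6, 10.3]
opening: 0.146
```

```bash
python3 - <<'E'
from h import *
to((.4307,.350,.137),.167-np.pi/2)
shot("w19",1.5)
B=np.array([.551,.3223]);y=.167;R=np.array([[np.cos(y),-np.sin(y)],[np.sin(y),np.cos(y)]])
print(R.T@(robot.observe()["tcp_pos"][:2]-B))
E
```

```text
t 42.88 tcp [0.4255 0.3846 0.1389] jaw yaw -1.4025 q [ 0.6833  0.4848  1.8631 -0.0024  0.7931  2.0875] F [  7.6338 -18.5743  10.2669] op 0.146
tool x axis [-0.9859 -0.1675 -0.0014] tool y [ 0.0016 -0.0009 -1.    ]
world d [ 0.0052 -0.0346 -0.0019] tool d [0.0007 0.0019 0.035 ] norm 0.035090013589955844
turn 0.0013308873944946065 rows>= 0.007393818858303369
[0.4255 0.3846 0.1389]
[-0.1134  0.0823]
```

View pics/w19.png

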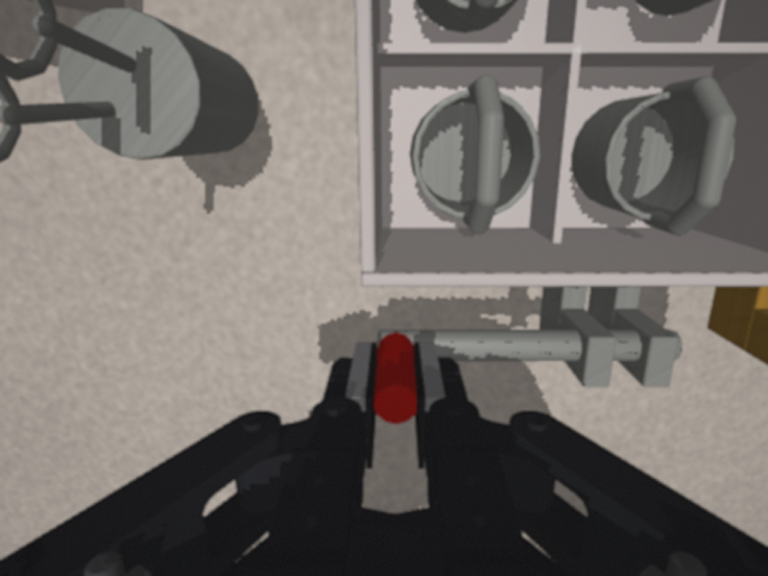

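Call:
move_arm --targets '[[0.02,[0,0,-0.0015],0],[0.02,[0,0,0],0],[0.02,[0,0,0],0]]'

```text
time_s: 43.3
tcp_pos: [0.4254, 0.3848, 0.1388]
tool_rot: [-0.179, 2.13, -2.136]
contact_force: [9.2, -24.0, 12.7]
opening: 0.144
```

Call:
move_arm --targets '[[0.02,[0,0,0.001],0],[0.2,[0,0,0],0],[0.35,[0,0,0],0],[0.35,[0,0,0],0],[0.35,[0,-0.02,0],0],[0.35,[0,-0.04,0],0],[0.35,[0,-0.05,0],0],[0.35,[0,-0.04,0],0],[0.35,[0,0,0],0]]'

```text
time_s: 44.42
tcp_pos: [0.4257, 0.3872, 0.291]
tool_rot: [-0.174, 2.135, -2.128]
contact_force: [0.9, -0.3, 0.2]
opening: 0.349
```

```bash
python3 - <<'E'
from h import *
shot("w20",1.5)
i=robot.get_image("top");cv2.imwrite("pics/top20.png",i);crop("top","t20",300,160,400,260,6,i)
crop("scene","s20",100,220,230,330,5)
E
```

```text
[0.4257 0.3872 0.291 ]
```

View pics/w20.png

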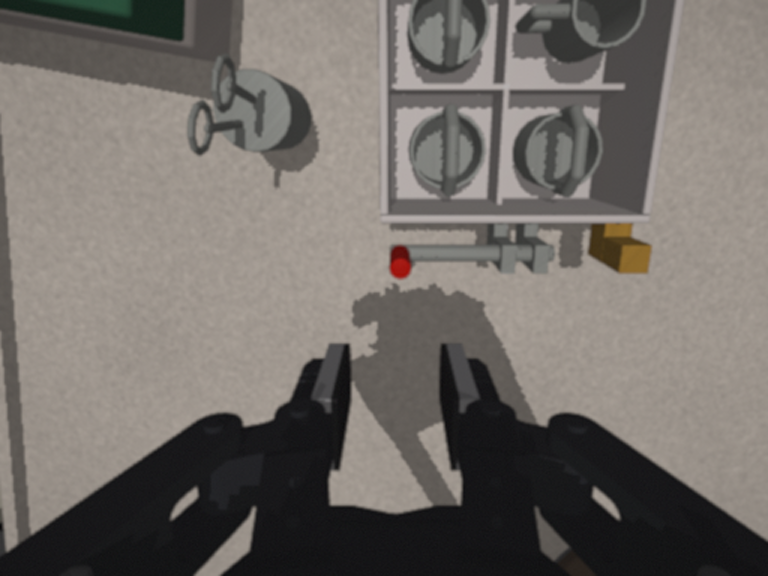

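View pics/t20.png

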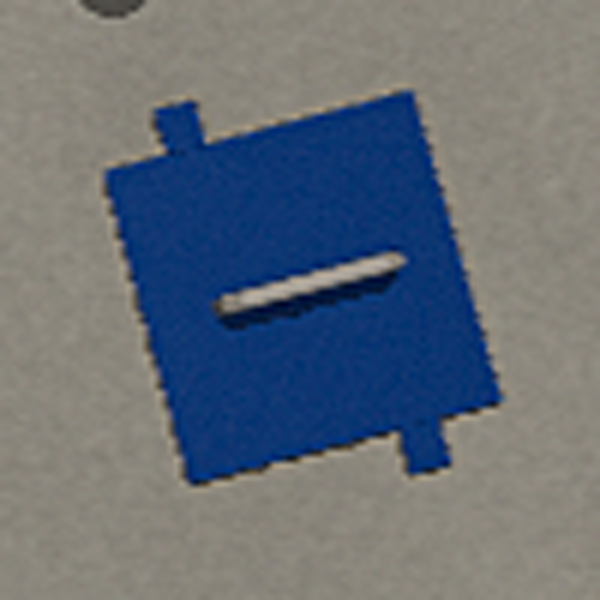

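View pics/s20.png

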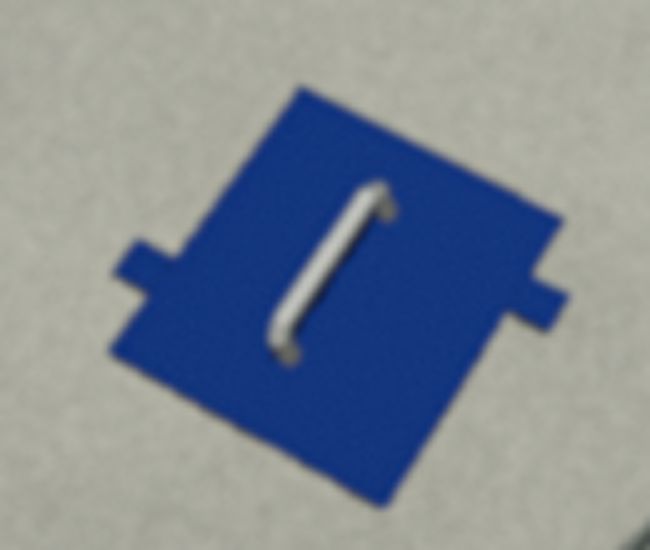

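```bash
python3 - <<'E'
from h import *
T=lambda X,Y,z:px2w("top",(300+(X+.5)/6-.5,160+(Y+.5)/6-.5),z)
c=np.array([T(*p,.014) for p in((105,170),(412,90),(502,402),(191,486))])
print(c,c.mean(0),[np.linalg.norm(c[i]-c[i-1]) for i in range(4)])
print("yaw",np.arctan2(*(c[0]-c[3])[[1,0]]),np.arctan2(*(c[1]-c[2])[[1,0]]))
h=[T(*p,.055) for p in((222,303),(400,259))];print(h,(h[0]+h[1])/2,np.linalg.norm(h[0]-h[1]),np.arctan2(*(h[0]-h[1])[[1,0]])-np.pi/2)
to((.58,-.25,.25),.25)
E
```

```text
[[ 0.6317 -0.1549  0.014 ]
 [ 0.6748 -0.3434  0.014 ]
 [ 0.4842 -0.3871  0.014 ]
 [ 0.4396 -0.1983  0.014 ]] [ 0.5576 -0.2709  0.014 ] [np.float64(0.19689364652762598), np.float64(0.19337356499870417), np.float64(0.19548911355600007), np.float64(0.1940275456179632)]
yaw 0.22200410966781958 0.22530352467915546
[array([ 0.5467, -0.2158,  0.055 ]), array([ 0.5695, -0.3219,  0.055 ])] [ 0.5581 -0.2688  0.055 ] 0.1084709040811883 0.2115261549480003
t 44.58 tcp [0.4241 0.3857 0.2869] jaw yaw -1.4031 q [0.6851 0.3204 1.7075 0.     1.115  2.0882] F [ 0.8716 -0.7034 -0.0654] op 0.352
tool x axis [-0.986  -0.1669  0.0011] tool y [-0.001  -0.0008 -1.    ]
world d [ 0.1559 -0.6357 -0.0369] tool d [-0.0477  0.0372  0.6528] norm 0.6555667126414559
turn 1.4884825640461674 rows>= 8.269347578034264
```

Call:
move_arm --targets '[[0.35,[0,0,0],-0.1803],[0.35,[0,0,0],-0.1803],[0.35,[0,0,0],-0.1803],[0.35,[0,0,0],-0.1803],[0.35,[0,0,0],-0.1803],[0.35,[0,0,0],-0.1803],[0.35,[0,0,0],-0.1803],[0.35,[0,0,0],-0.1803],[0.35,[0,0,0],-0.1803],[0.7,[0.024,0,0],0],[0.7,[0.048,0,-0.001],0],[0.7,[0.048,0,-0.001],0]]'

```text
time_s: 46.08
tcp_pos: [0.4481, 0.267, 0.2862]
tool_rot: [-1.308, 1.047, -1.045]
contact_force: [0.7, -0.1, 0.0]
opening: 0.701
```

Call:
move_arm --targets '[[0.7,[0.048,0,-0.001],0],[0.7,[0.048,0,-0.001],0],[0.7,[0.048,0,-0.001],0],[0.7,[0.048,0,-0.001],0],[0.7,[0.048,0,-0.001],0],[0.7,[0.048,0,-0.001],0],[0.7,[0.048,0,-0.001],0],[0.7,[0.048,0,-0.001],0],[0.7,[0.048,0,-0.001],0],[0.7,[0.048,0,-0.001],0],[0.7,[0.048,0,-0.001],0],[0.7,[0.021,0,0],0]]'

```text
time_s: 47.58
tcp_pos: [0.5571, -0.2719, 0.2859]
tool_rot: [-1.305, 1.049, -1.046]
contact_force: [0.8, -0.1, -0.3]
opening: 0.703
```

Call:
move_arm --targets '[[0.7,[0,0,0],0],[0.7,[0,0,0],0]]'

```text
time_s: 47.82
tcp_pos: [0.5571, -0.2686, 0.2872]
tool_rot: [-1.305, 1.047, -1.044]
contact_force: [-0.7, 0.7, 0.2]
opening: 0.702
```

```bash
python3 - <<'E'
from h import *
to((.5576,-.270,.22),.22)
shot("w21",1.5)
E
```

```text
t 47.83 tcp [ 0.5571 -0.2686  0.2872] jaw yaw 0.2199 q [-0.4985  0.3872  1.6044  0.0003  1.1515 -0.7185] F [-0.7114  0.6667  0.233 ] op 0.702
tool x axis [ 0.2181 -0.9759 -0.0012] tool y [-0.0012  0.001  -1.    ]
world d [ 0.0005 -0.0014 -0.0672] tool d [0.0016 0.0672 0.0003] norm 0.06717245295341953
turn -0.00014969841359491198 rows>= 0.0008316578533050667
[ 0.5571 -0.2686  0.2872]
```

View pics/w21.png

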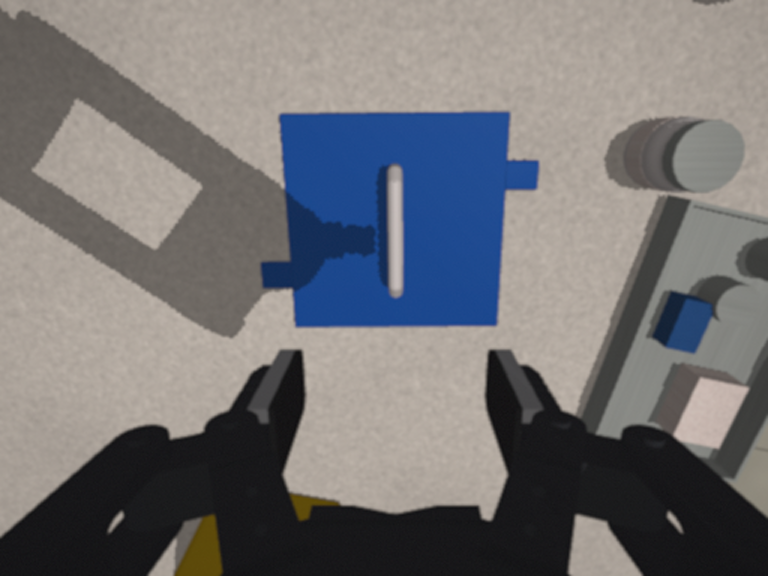

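```bash
python3 - <<'E'
from h import *
P=W("w21")
pts=[((279,113),(-1,1)),((510,111),(1,1)),((498,326),(1,-1)),((295,328),(-1,-1))]
w=np.array([P(*p,.014)[:2] for p,_ in pts]);m=np.array([q for _,q in pts])*.098
a=w-w.mean(0);th=np.arctan2((m[:,0]*a[:,1]-m[:,1]*a[:,0]).sum(),(a*m).sum())
R=np.array([[np.cos(th),-np.sin(th)],[np.sin(th),np.cos(th)]])
print(w.mean(0),th,(a-m@R.T))
h=[P(*p,.058)[:2] for p in((395,166),(396,297))];print(h,np.mean(h,0),np.linalg.norm(h[0]-h[1]))
to((*w.mean(0),.0353),th)
E
```

```text
[ 0.5572 -0.2715] 0.22914518206282872 [[ 0.0008  0.    ]
 [-0.0007 -0.0006]
 [-0.0002  0.0004]
 [ 0.      0.0002]]
[array([ 0.5446, -0.2169]), array([ 0.5689, -0.3219])] [ 0.5568 -0.2694] 0.10775650196721208
t 47.88 tcp [ 0.5572 -0.2685  0.2875] jaw yaw 0.2203 q [-0.4981  0.3868  1.6043  0.0003  1.1515 -0.7186] F [-0.0314  0.6135 -0.4363] op 0.699
tool x axis [ 0.2186 -0.9758 -0.0008] tool y [-0.0007  0.0007 -1.    ]
world d [-0.     -0.0031 -0.2522] tool d [ 0.0032  0.2522 -0.0005] norm 0.25220268874098173
turn -0.008804750743030887 rows>= 0.04891528190572715
```

Call:
move_arm --targets '[[0.7,[0.0028,0.04,0],-0.0065],[0.7,[0,0.05,0],0],[0.7,[0,0.05,0],0],[0.7,[0,0.05,0],0],[0.7,[0,0.03,0],0],[0.7,[0,0.022,0],0],[0.7,[0,0.01,0],0],[0.7,[0,0,0],0],[0.7,[0,0,0],0]]'

```text
time_s: 49.0
tcp_pos: [0.5587, -0.2726, 0.0368]
tool_rot: [-1.308, 1.04, -1.042]
contact_force: [0.2, -0.4, 0.6]
opening: 0.696
```

Call:
move_arm --targets '[[0.02,[0,0,0],0],[0.02,[0,0,0],0],[0.02,[0,0,0],0],[0.02,[0,0,0],0],[0.02,[0,0,0],0],[0.02,[0,0,0],0]]' --squeeze 80

```text
time_s: 49.75
tcp_pos: [0.5583, -0.2727, 0.0363]
tool_rot: [-1.307, 1.041, -1.042]
contact_force: [-2.1, -0.0, 8.0]
opening: 0.107
```

Call:
move_arm --targets '[[0.02,[0,-0.003,0],0],[0.02,[0,-0.01,0],0],[0.02,[0,-0.015,0],0],[0.02,[0,0,0],0]]'

```text
time_s: 50.25
tcp_pos: [0.5591, -0.2731, 0.0655]
tool_rot: [-1.307, 1.039, -1.043]
contact_force: [0.4, -0.3, -2.7]
opening: 0.111
```

```bash
python3 - <<'E'
from h import *
to((.5572,-.2712,.0353),.228)
shot("w22",1.5)
crop("scene","s22",70,180,260,340,3.4)
E
```

```text
t 50.25 tcp [ 0.5591 -0.2731  0.0655] jaw yaw 0.2259 q [-0.5032  0.6394  1.7951  0.      0.7044 -0.729 ] F [ 0.4202 -0.3487 -2.6559] op 0.111
tool x axis [ 0.2239 -0.9746  0.0018] tool y [ 0.0024 -0.0013 -1.    ]
world d [-0.0019  0.0019 -0.0302] tool d [-0.0024  0.0302 -0.0015] norm 0.030368651010092784
turn -0.0021488700149878692 rows>= 0.011938166749932607
[ 0.5591 -0.2731  0.0655]
```

View pics/w22.png

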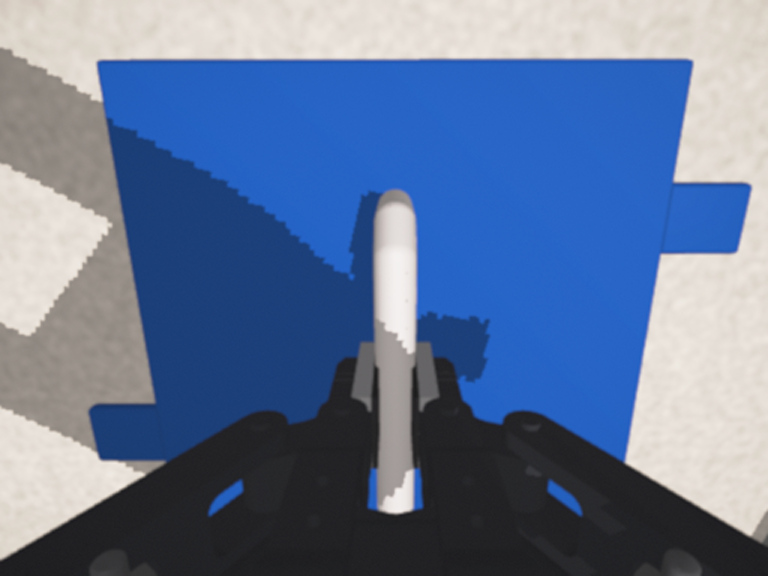

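View pics/s22.png

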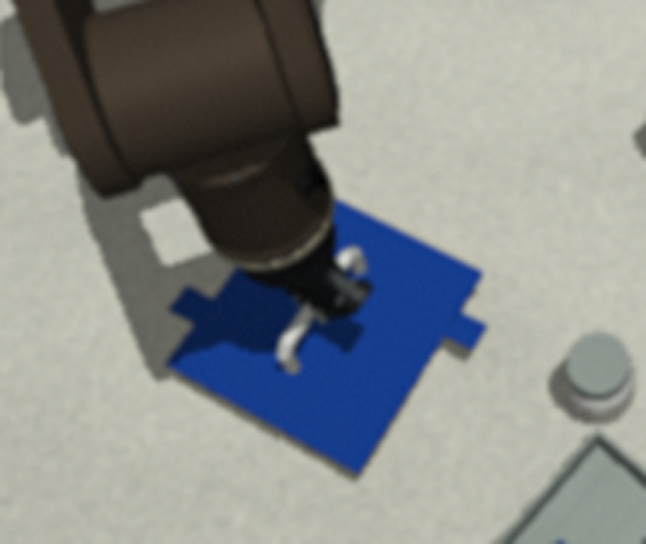

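```bash
python3 - <<'E'
from h import *
P=W("w22");s=np.load("w22.npy",allow_pickle=True).item();R=Rn.from_rotvec(s["tool_rot"]).as_matrix()
z=.0655-.0363+.014
for p in((98,60),(692,59),(135,330),(649,330),(750,184),(738,253)):
    w=P(*p,z);print(p,w,R.T@(w-s["tcp_pos"]))
E
```

```text
(98, 60) [ 0.443  -0.1986  0.0432] [-0.0986  0.022  -0.0965]
(692, 59) [ 0.6299 -0.1554  0.0432] [-0.0989  0.0224  0.0953]
(135, 330) [ 0.4605 -0.2915  0.0432] [-0.0042  0.0221 -0.1002]
(649, 330) [ 0.6525 -0.2476  0.0432] [-0.004   0.0225  0.0968]
(750, 184) [ 0.6658 -0.188   0.0432] [-0.0591  0.0225  0.1231]
(738, 253) [ 0.6726 -0.2118  0.0432] [-0.0344  0.0225  0.1243]
```

Call:
move_arm --targets '[[0.02,[0,-0.025,0],0.0295],[0.02,[0,-0.045,0],0.0295],[0.02,[0,-0.05,0],0],[0.02,[0,-0.045,0],0],[0.02,[0,-0.03,0],0],[0.02,[-0.012,0,0.002],0],[0.02,[-0.025,0,0.004],0],[0.02,[-0.04,0,0.006],0],[0.02,[-0.045,0,0.007],0],[0.02,[-0.045,0,0.007],0],[0.02,[-0.045,0,0.007],0],[0.02,[-0.045,0,0.007],0]]'

```text
time_s: 51.85
tcp_pos: [0.553, -0.0095, 0.257]
tool_rot: [-1.285, 1.087, -1.083]
contact_force: [1.1, 0.7, -2.6]
opening: 0.105
```

Call:
move_arm --targets '[[0.02,[-0.045,0,0.007],0],[0.02,[-0.045,0,0.007],0],[0.02,[-0.045,0,0.007],0],[0.02,[-0.045,0,0.007],0],[0.02,[-0.045,0,0.007],0],[0.02,[-0.045,0,0.007],0],[0.02,[-0.03,0,0.005],0],[0.02,[-0.02,0,0.004],0],[0.02,[-0.01,0,0.002],0],[0.02,[0,0,0],0],[0.02,[0,0,0],0]]'

```text
time_s: 53.22
tcp_pos: [0.5523, 0.3208, 0.2587]
tool_rot: [-1.284, 1.086, -1.086]
contact_force: [0.2, 0.2, -2.7]
opening: 0.111
```

```bash
python3 - <<'E'
from h import *
to((.5512,.3213,.20),.167)
shot("w23",1.5)
crop("scene","s23",190,40,370,220,3.3)
E
```

```text
t 53.23 tcp [0.5523 0.3208 0.2587] jaw yaw 0.1661 q [ 0.4788  0.4399  1.5925 -0.0002  1.1096  0.3128] F [ 0.2288  0.2091 -2.6786] op 0.111
tool x axis [ 0.1654 -0.9862  0.0003] tool y [-0.0003 -0.0004 -1.    ]
world d [-0.0011  0.0005 -0.0587] tool d [-0.0007  0.0587 -0.001 ] norm 0.05869719831616538
turn -0.0008681505449654736 rows>= 0.00482305858314152
[0.5523 0.3208 0.2587]
```

View pics/w23.png

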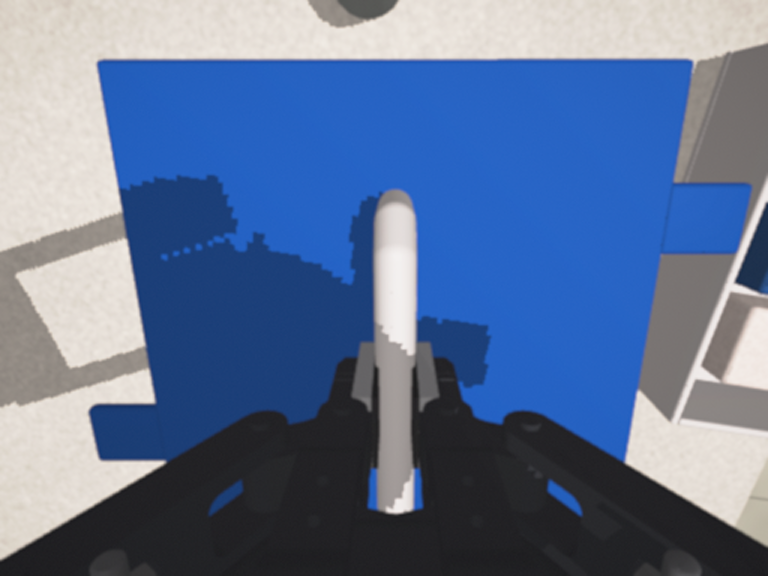

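View pics/s23.png

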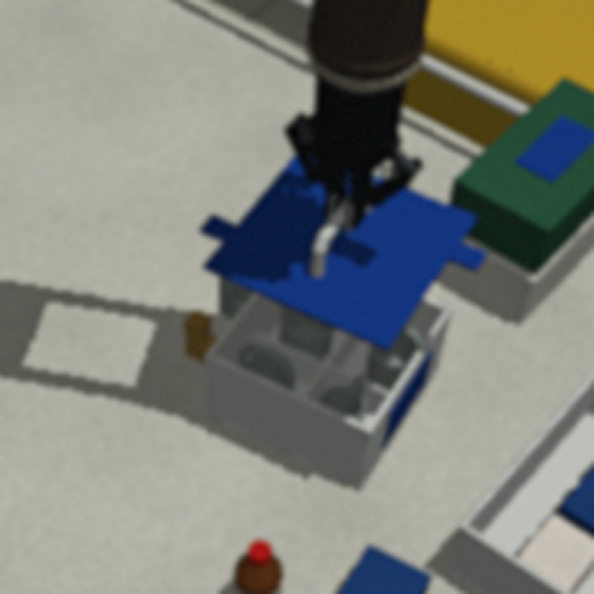

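Call:
move_arm --targets '[[0.02,[-0.0007,0.03,-0.001],-0.001],[0.02,[0,0.035,0],0],[0.02,[0,0.02,0],0],[0.02,[0,0.01,0],0],[0.02,[0,0.005,0],0],[0.02,[0,0,0],0],[0.02,[0,0,0],0]]'

```text
time_s: 54.2
tcp_pos: [0.5516, 0.3224, 0.1596]
tool_rot: [-1.283, 1.084, -1.085]
contact_force: [-0.5, -0.3, -3.4]
opening: 0.11
```

```bash
python3 - <<'E'
from h import *
to((.5512,.3213,.1413),.167)
shot("w24",1.5)
i=robot.get_image("scene");crop("scene","s24",210,90,340,200,5,i);cv2.imwrite("pics/s24raw.png",i)
E
```

```text
t 54.2 tcp [0.5516 0.3224 0.1596] jaw yaw 0.1679 q [ 0.4815  0.5389  1.6923 -0.      0.9092  0.3136] F [-0.5167 -0.2741 -3.4189] op 0.11
tool x axis [ 0.1671 -0.9859 -0.0004] tool y [ 0.001   0.0005 -1.    ]
world d [-0.0004 -0.0011 -0.0183] tool d [ 0.001   0.0183 -0.0006] norm 0.018334135013701357
turn 0.0008740323580513909 rows>= 0.004855735322507727
[0.5516 0.3224 0.1596]
```

View pics/w24.png

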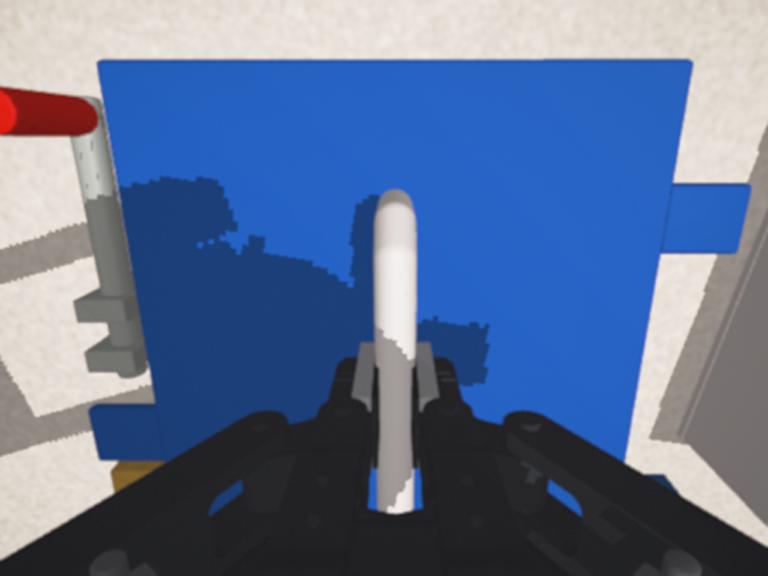

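View pics/s24.png

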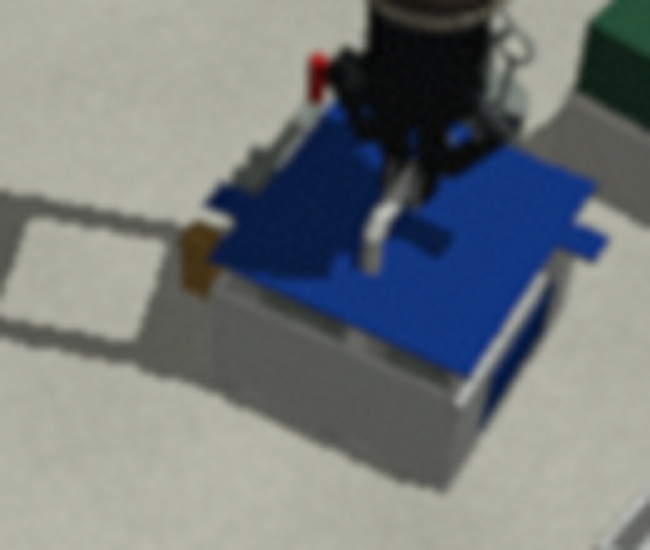

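```bash
python3 - <<'E'
from h import *
crop("w","w24a",40,40,130,330,2.6 if 0 else 2,cv2.imread("pics/w24raw.png"))
crop("w","w24a",45,50,125,320,2.2,cv2.imread("pics/w24raw.png"))
i=cv2.imread("pics/w24raw.png");crop("w","w24a",40,50,130,190,4.2,i);crop("w","w24b",40,185,130,325,4.2,i)
P=W("w24");s=np.load("w24.npy",allow_pickle=True).item();R=Rn.from_rotvec(s["tool_rot"]).as_matrix()
for p in((96,200),(114,290)):
    w=P(*p,.12);print(R.T@(w-s["tcp_pos"]))
E
```

```text
[-0.0514  0.0395 -0.1168]
[-0.0146  0.0395 -0.1164]
```

View pics/w24a.png

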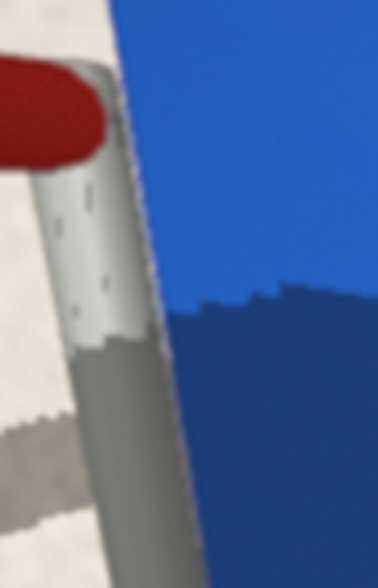

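View pics/w24b.png

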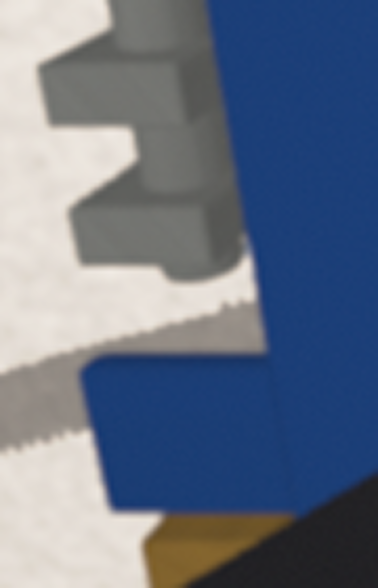

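```bash
python3 - <<'E'
from h import *
P=W("w24",1);s=np.load("w24.npy",allow_pickle=True).item();R=Rn.from_rotvec(s["tool_rot"]).as_matrix()
L=lambda X,Y,z,y0:R.T@(P(40+(X+.5)/4.2-.5,y0+(Y+.5)/4.2-.5,z)-s["tcp_pos"])
for X,Y in((40,200),(75,380),(110,560)):print("barleft",L(X,Y,.12,50)+[0,0,.0071])
print("strap bottom -y edge top plane",L(80,265,.131,185),L(38,65,.131,185),"strap -y faces")
print("tongue",L(82,365,.137,185),L(108,508,.137,185),"edge corner", L(268,352,.137,185))
print("keeper +y edge",L(160,515,.131,185))
print("knob base? ",L(20,55,.14,50))
E
```

```text
barleft [-0.0715  0.0395 -0.1142]
barleft [-0.0474  0.0395 -0.1142]
barleft [-0.0211  0.0395 -0.1142]
strap bottom -y edge top plane [ 0.0171  0.0284 -0.1262] [-0.014   0.0285 -0.126 ] strap -y faces
tongue [ 0.0299  0.0224 -0.1246] [ 0.0545  0.0224 -0.1255] edge corner [ 0.0278  0.0225 -0.0974]
keeper +y edge [ 0.0605  0.0284 -0.1222]
knob base?  [-0.0881  0.0195 -0.1071]
```

Call:
move_arm --targets '[[0.02,[0.001,0.006,0],0],[0.02,[0,0.006,0],0],[0.02,[0,0.004,0],0],[0.02,[0,0.002,0],0],[0.02,[0,0,0],0]]'

```text
time_s: 54.92
tcp_pos: [0.5513, 0.3212, 0.1406]
tool_rot: [-1.284, 1.085, -1.085]
contact_force: [-1.0, -0.4, -2.1]
opening: 0.11
```

Call:
move_arm --targets '[[0.02,[0,0.002,0],0],[0.02,[0,0.002,0],0],[0.02,[0,0.001,0],0],[0.02,[0,0,0],0]]'

```text
time_s: 55.42
tcp_pos: [0.5514, 0.3212, 0.1357]
tool_rot: [-1.284, 1.085, -1.085]
contact_force: [-0.5, -0.1, -2.7]
opening: 0.11
```

Ridge is inside the mouth with no contact. Lowering the last 2 mm.

Call:
move_arm --targets '[[0.02,[0,0.001,0],0],[0.02,[0,0.001,0],0],[0.02,[0,0,0],0],[0.02,[0,0,0],0]]'

```text
time_s: 55.92
tcp_pos: [0.5514, 0.3212, 0.1338]
tool_rot: [-1.284, 1.085, -1.085]
contact_force: [-0.8, -0.2, -3.0]
opening: 0.112
```

Call:
move_arm --targets '[[0.02,[0,0.0007,0],0],[0.02,[0,0,0],0],[0.02,[0,0,0],0]]'

```text
time_s: 56.3
tcp_pos: [0.5515, 0.3213, 0.1334]
tool_rot: [-1.284, 1.084, -1.085]
contact_force: [-2.0, -1.6, 5.4]
opening: 0.107
```

Call:
move_arm --targets '[[0.14,[0,0,0],0],[0.2,[0,0,0],0],[0.35,[0,0,0],0],[0.35,[0,0,0],0],[0.35,[0,-0.01,0],0],[0.35,[0,-0.02,0],0],[0.35,[0,-0.04,0],0],[0.35,[0,-0.05,0],0],[0.35,[0,-0.02,0],0],[0.35,[0,0,0],0]]'

```text
time_s: 57.55
tcp_pos: [0.5522, 0.3217, 0.2756]
tool_rot: [-1.28, 1.083, -1.085]
contact_force: [0.2, -0.1, -0.0]
opening: 0.351
```

```bash
python3 - <<'E'
from h import *
shot("w25",1.5)
i=robot.get_image("scene");crop("scene","s25",210,90,340,200,5,i)
to((.4229,.386,.137),.167-np.pi/2)
E
```

```text
[0.5522 0.3217 0.2756]
t 57.65 tcp [0.5511 0.3211 0.2728] jaw yaw 0.1679 q [ 0.4801  0.4267  1.5777 -0.      1.1375  0.3122] F [ 0.4381  0.2961 -1.6057] op 0.349
tool x axis [ 0.1671 -0.9859  0.0001] tool y [-0.0003 -0.0002 -1.    ]
world d [-0.1282  0.0649 -0.1358] tool d [-0.0854  0.1359 -0.1155] norm 0.19773010719569925
turn -1.5699098807928018 rows>= 8.72172155996001
```

View pics/w25.png

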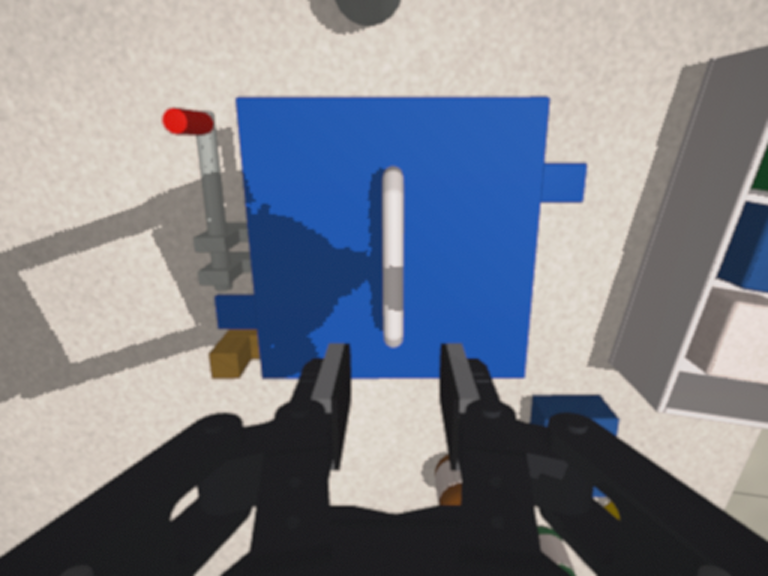

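View pics/s25.png

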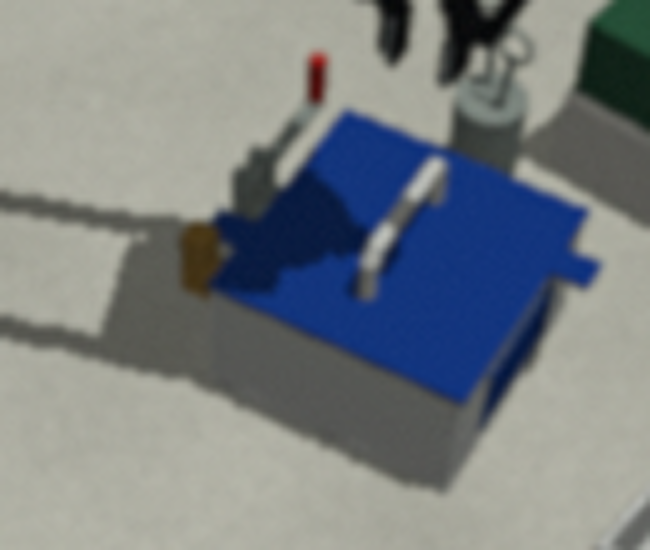

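Call:
move_arm --targets '[[0.45,[0,0,0],0.1745],[0.45,[0,0,0],0.1745],[0.45,[0,0,0],0.1745],[0.45,[0,0,0],0.1745],[0.45,[0,0,0],0.1745],[0.45,[0,0,0],0.1745],[0.45,[0,0,0],0.1745],[0.45,[0,0,0],0.1745],[0.45,[0,0,0],0.1745],[0.45,[0.03,0,-0.022],0],[0.45,[0.035,0,-0.025],0],[0.45,[0.03,0,-0.022],0]]'

```text
time_s: 59.15
tcp_pos: [0.4443, 0.3734, 0.2717]
tool_rot: [-0.182, 2.133, -2.136]
contact_force: [-1.1, 0.1, 0.1]
opening: 0.445
```

Call:
move_arm --targets '[[0.45,[0.018,0.02,-0.0147],0],[0.45,[0,0.03,0],0],[0.45,[0,0.01,0],0],[0.45,[0,0,0],0]]'

```text
time_s: 59.65
tcp_pos: [0.4257, 0.3844, 0.2123]
tool_rot: [-0.181, 2.133, -2.136]
contact_force: [-0.2, -0.1, 0.4]
opening: 0.45
```

```bash
python3 - <<'E'
from h import *
to((.4255,.3848,.138),.167-np.pi/2)
shot("w26",1.5)
E
```

```text
t 59.65 tcp [0.4257 0.3844 0.2123] jaw yaw -1.403 q [ 0.6815  0.3954  1.7939 -0.      0.9543  2.0845] F [-0.1784 -0.0703  0.3883] op 0.45
tool x axis [-0.9859 -0.167   0.0018] tool y [-0.0016 -0.0014 -1.    ]
world d [-0.0002  0.0004 -0.0743] tool d [ 0.      0.0743 -0.0005] norm 0.07425597756948264
turn 0.0008383449002093979 rows>= 0.004657471667829988
[0.4257 0.3844 0.2123]
```

View pics/w26.png

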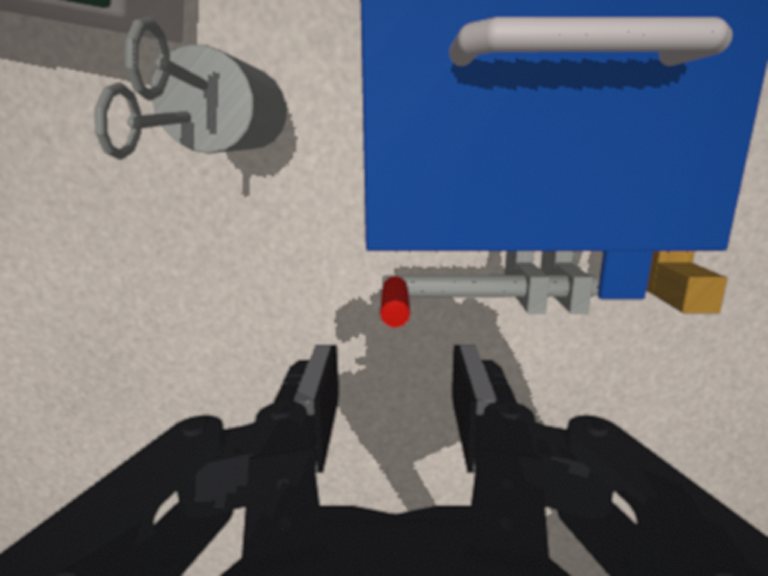

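Call:
move_arm --targets '[[0.45,[0,0.035,0],0],[0.45,[0,0.028,0],0],[0.45,[0,0.0105,0],0],[0.45,[0,0,0],0],[0.02,[0,0,0],0],[0.02,[0,0,0],0],[0.02,[0,0,0],0],[0.02,[0,0,0],0]]' --squeeze 40

```text
time_s: 60.7
tcp_pos: [0.4267, 0.3847, 0.1409]
tool_rot: [-0.178, 2.133, -2.133]
contact_force: [3.3, -6.0, 6.5]
opening: 0.151
```

Call:
move_arm --targets '[[0.02,[0,0,0.005],0],[0.02,[0,0,0.01],0],[0.02,[0,0,0.01],0],[0.02,[0,0,0.01],0],[0.02,[0,0,0.008],0],[0.02,[0,0,0.005],0],[0.02,[0,0,0],0]]'

```text
time_s: 61.58
tcp_pos: [0.4348, 0.3376, 0.1409]
tool_rot: [-0.178, 2.134, -2.132]
contact_force: [-0.3, -1.9, 7.6]
opening: 0.147
```

Call:
move_arm --targets '[[0.02,[0,0,0.003],0],[0.02,[0,0,0.003],0],[0.02,[0,0,0.002],0],[0.02,[0,0,0],0]]'

```text
time_s: 62.08
tcp_pos: [0.4361, 0.3301, 0.1409]
tool_rot: [-0.178, 2.134, -2.132]
contact_force: [-1.1, 0.3, 7.8]
opening: 0.145
```

Call:
move_arm --targets '[[0.02,[0,0,0.0015],0],[0.02,[0,0,0.0015],0],[0.02,[0,0,0],0]]'

```text
time_s: 62.45
tcp_pos: [0.4363, 0.3291, 0.141]
tool_rot: [-0.176, 2.137, -2.129]
contact_force: [-7.6, 18.6, 4.5]
opening: 0.143
```

Call:
move_arm --targets '[[0.02,[0,0,0.0008],0],[0.02,[0,0,0],0],[0.02,[0,0,-0.0012],0],[0.2,[0,0,0],0],[0.4,[0,0,0],0],[0.4,[0,0,0],0],[0.4,[0,-0.02,0],0],[0.4,[0,-0.04,0],0],[0.4,[0,-0.05,0],0],[0.4,[0,-0.03,0],0],[0.4,[0,0,0],0]]'

```text
time_s: 63.82
tcp_pos: [0.4369, 0.3276, 0.282]
tool_rot: [-0.175, 2.134, -2.13]
contact_force: [-0.4, 0.9, -0.5]
opening: 0.398
```

```bash
python3 - <<'E'
from h import *
shot("w27",1.5)
P=W("w27")
i=robot.get_image("scene");crop("scene","s27",100,80,340,280,3,i)
i=robot.get_image("top");crop("top","t27",100,90,420,270,2.4,i)
print(robot.observe()["time_s"])
E
```

```text
[0.4369 0.3276 0.282 ]
63.975
```

View pics/w27.png

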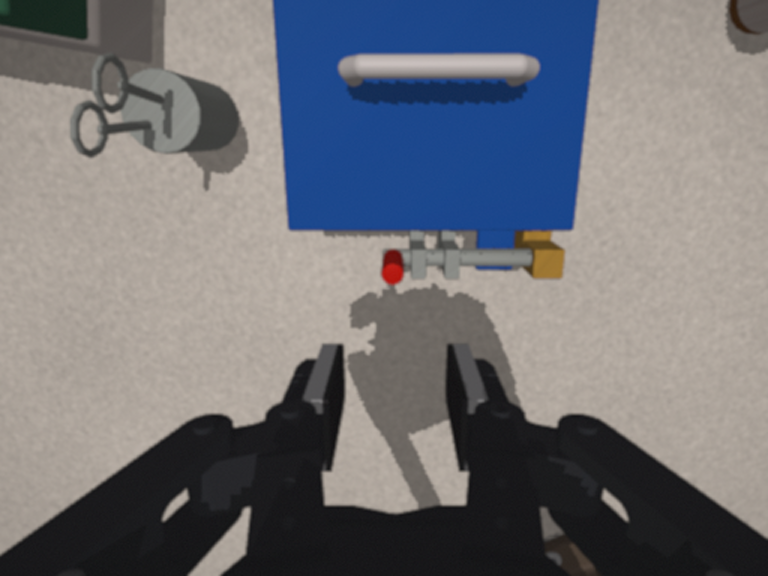

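View pics/s27.png

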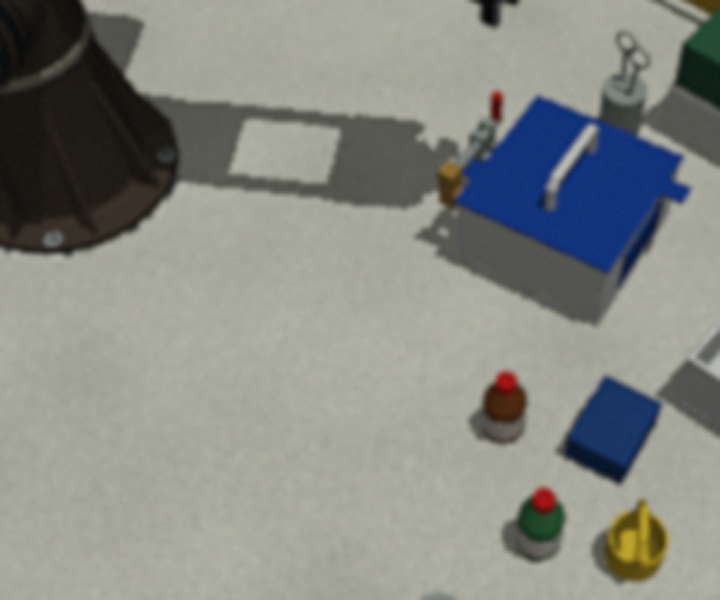

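View pics/t27.png

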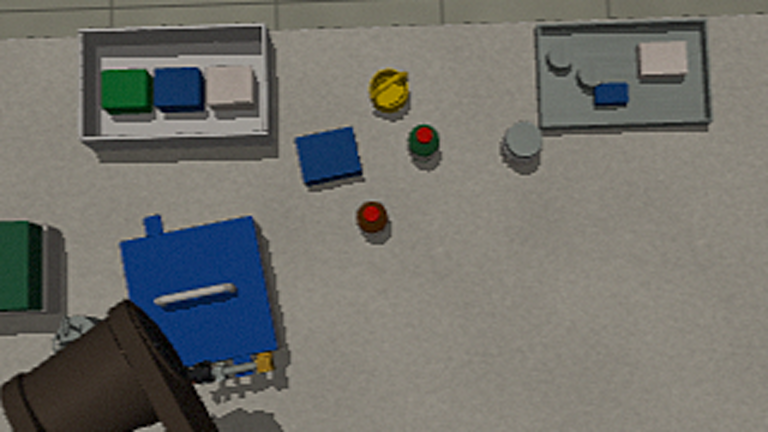

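```bash
python3 - <<'E'
from h import *
B=np.array([.551,.3223]);y=.167;R=np.array([[np.cos(y),-np.sin(y)],[np.sin(y),np.cos(y)]])
for n,p in(("w27",(392,272)),("w26",(395,313)),("w20",(400,266)),("w18",(398,306))):
    w=W(n)(*p,.162);print(n,w,R.T@(w[:2]-B))
print(R.T@(np.array([.4363,.3291])-B),R.T@(np.array([.4254,.3848])-B))
crop("w","w27a",170,130,400,200,3.4,cv2.imread("pics/w27raw.png"))
E
```

```text
w27 [0.4352 0.3292 0.162 ] [-0.113  0.026]
w26 [0.4252 0.3841 0.162 ] [-0.1138  0.0819]
w20 [0.4261 0.3844 0.162 ] [-0.1128  0.082 ]
w18 [0.4313 0.3484 0.162 ] [-0.1137  0.0456]
[-0.112   0.0258] [-0.1135  0.0825]
```

View pics/w27a.png

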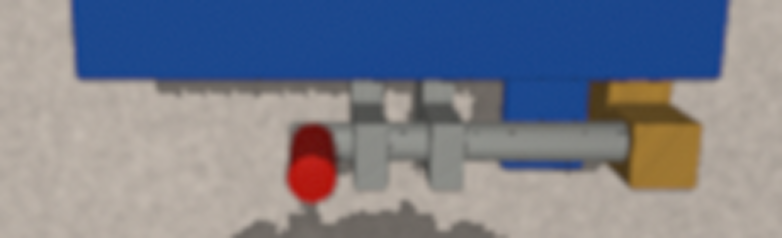

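Call:
move_arm --targets '[[0,[0,0,-0.02],0],[0,[0.001,0,-0.018],0],[0,[0,0.03,0],0],[0,[0,0.045,0],0],[0,[0,0.04,0],0],[0,[0,0.022,0],0],[0,[0,0,0],0],[0,[0,0,0.005],0],[0,[0,0,0.004],0],[0,[0,0,0],0]]' --squeeze 40

```text
time_s: 65.22
tcp_pos: [0.4303, 0.3554, 0.1434]
tool_rot: [-0.178, 2.134, -2.133]
contact_force: [0.1, 0.9, 0.7]
opening: 0.002
```

Call:
move_arm --targets '[[0,[0,0,0.003],0],[0,[0,0,0.002],0],[0,[0,0,0],0]]'

```text
time_s: 65.6
tcp_pos: [0.4308, 0.3504, 0.1426]
tool_rot: [-0.18, 2.134, -2.134]
contact_force: [-0.0, 0.8, 0.1]
opening: 0.003
```

Call:
move_arm --targets '[[0,[0,0,0.002],0],[0,[0,0,0.002],0],[0,[0,0,0],0]]'

```text
time_s: 65.97
tcp_pos: [0.4313, 0.3486, 0.1428]
tool_rot: [-0.178, 2.137, -2.13]
contact_force: [-6.3, 18.4, -2.6]
opening: -0.001
```

Call:
move_arm --targets '[[0,[0,0,-0.006],0],[0,[0,0,-0.01],0],[0,[0,-0.03,0],0],[0,[0,-0.05,0],0],[0,[0,-0.05,0],0],[0,[0,-0.03,0],0],[0,[0,0,0],0]]'

```text
time_s: 66.85
tcp_pos: [0.4297, 0.3634, 0.3051]
tool_rot: [-0.176, 2.134, -2.129]
contact_force: [0.3, -0.1, 0.0]
opening: 0.004
```

```bash
python3 - <<'E'
from h import *
shot("w28",1.5)
crop("w","w28a",170,100,470,240,2.6,cv2.imread("pics/w28raw.png"))
E
```

```text
[0.4297 0.3634 0.3051]
```

View pics/w28.png

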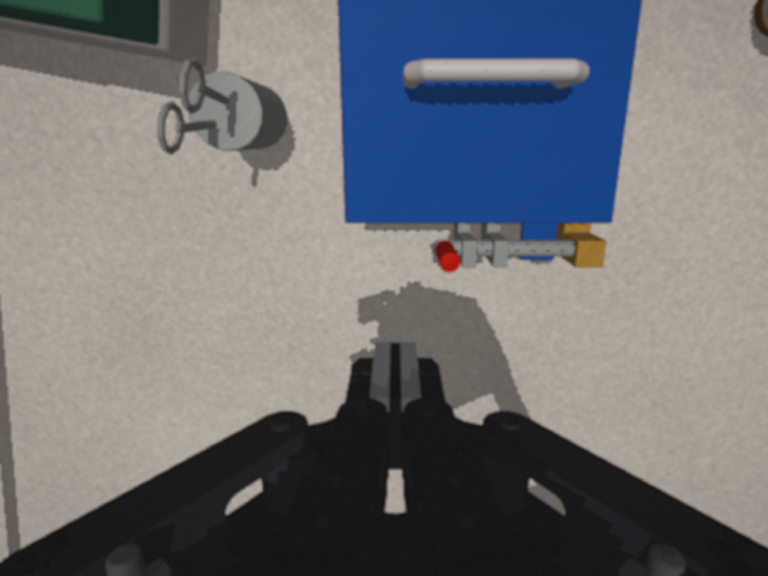

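The last picture shows the bolt, with its knob at (448,258), running over the tongue at (538,240) into the keeper at (590,252). The cover is level and the robot is clear, so I'm handing in.

```bash
python3 - <<'E'
from rig import robot
print(robot.close_job())
E
```

```text
the job is handed in; nothing more can be done
None
```

The job is done and handed in at about 67 s.

- **Steelware:** three steel pots and one mug were on the trolley. I set each upright on the box floor, one to a bay, and let go only once the force showed floor contact.
- **Bolt drawn back:** I pulled the bolt until it stopped. The force rose to 24 N with no further movement.
- **Cover:** it went in without touching the sides and met the box at the expected seated height. Pictures show it level, with a tongue between the guide straps and the keeper.
- **Bolt home:** I slid it 56 mm to its stop, then pushed once more with shut fingers. It did not move at 18 N, and the last picture shows it over the tongue and in the keeper.
- **Bystanders:** I did not touch the bottles, carton, jars or the yellow pot, and they looked unmoved in the last pictures.

**What went wrong:**
- **Knob contact:** on the first try at setting a pot in bay0, the gripper's knuckle pressed the bolt knob with about 12 N. I lifted, turned the gripper a quarter turn and set the pot down cleanly.
- **Hard set-down:** the third pot met its bay floor with 27 N before I eased off and released it.

**Measurement spread:** my measurements of the box position differed by about 2–3 mm between views. The bolt's position seen beside the held cover confirmed the front-to-back alignment to within 1 mm.

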